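Put the figurines away in the code-locked keepsake box

TASK

Unlock the keepsake box by rolling its left thumbwheel to 3 and its right thumbwheel to 4 (the middle one is already on 2: leave it alone), then slide the lid fully open and put every figurine inside, standing upright: they are delicate, so never grip one with more than 40 N and set them down rather than drop them. Then slide the lid fully shut and lock the box by rolling both outer thumbwheels back to 1. Never move the lid while it is locked, and do not disturb the mug, the jar or the glasses case.

Things in the scene. Friction and masses are not known exactly. Their poses are not given: they have to be found in the camera images.
- case_floor (a point): Centre of the inner floor of the fixed dark wooden box, 8 mm above the desk. x axis away from the robot, y to the left, along the walls (box turned up to 9 degrees). Inside 200 mm (x) by 240 mm (y); walls 8 mm thick, tops 105 mm above the desk. Two lid runners stand out on its left to y = +397 mm, tops 104 mm above the desk; thumbwheels in front.
- lid (a joint): The lid's travel in m: 0 = fully shut, 0.27 = fully open. It is a wooden panel 214 x 256 x 8 mm, underside 106 mm above the desk, that slides to the box's left (+y); friction about 1.5 N, stays where it is left.
- lid_grip (a point): Centre of the black grip bar on the lid, 131 mm above the desk; the bar is 60 mm long (box x), 16 mm wide (box y, the way the lid slides), and stands 28 mm above the lid's surface, its top 148 mm above the desk. It moves with the lid; shut, it lies at x = -40 mm, y = -80 mm of case_floor.
- wheel_left (a joint): Left (box y = +70 mm) thumbwheel (rad): black, 76 mm across, 20 mm wide, eight rim faces numbered 1 to 8 by white pips (face 1 red, even faces blue, odd ones black). Number k is straight up at (k-1)*0.785, so 1 is at 0; the value grows as the wheel's top rolls away from the robot (box +x). Stops at -0.4 and 5.9; stays where left. Code number 3 = 1.571.
- wheel_middle (a joint): Middle (box y = 0) thumbwheel (rad): black, 76 mm across, 20 mm wide, eight rim faces numbered 1 to 8 by white pips (face 1 red, even faces blue, odd ones black). Number k is straight up at (k-1)*0.785, so 1 is at 0; the value grows as the wheel's top rolls away from the robot (box +x). Stops at -0.4 and 5.9; stays where left. Starts on its number 2 = 0.785 and must stay there.
- wheel_right (a joint): Right (box y = -70 mm) thumbwheel (rad): black, 76 mm across, 20 mm wide, eight rim faces numbered 1 to 8 by white pips (face 1 red, even faces blue, odd ones black). Number k is straight up at (k-1)*0.785, so 1 is at 0; the value grows as the wheel's top rolls away from the robot (box +x). Stops at -0.4 and 5.9; stays where left. Code number 4 = 2.356.
- axle_left (a point): Centre of the left thumbwheel, on the lying axle (an 8 mm bar along box y), at box x = -155 mm, y = +70 mm, 65 mm above the desk (wheel top 103 mm). Axes as case_floor. Wheels 70 mm apart, 50 mm free between. Pinch a wheel from above by its flat sides, drag it on an arc about the axle, leaning with it, some 0.7 rad either side of the top per grasp; it may lag a little: check.
- axle_middle (a point): Centre of the middle thumbwheel, on the lying axle (an 8 mm bar along box y), at box x = -155 mm, y = 0 mm, 65 mm above the desk (wheel top 103 mm). Axes as case_floor. 
- axle_right (a point): Centre of the right thumbwheel, on the lying axle (an 8 mm bar along box y), at box x = -155 mm, y = -70 mm, 65 mm above the desk (wheel top 103 mm). Axes as case_floor. 
- fig_white: White, red-eared figurine, loose, stands upright, about 140 g; origin at the centre of its underside, z up. Foot disc 56 mm across, 10 mm high; waisted body; cylindrical head 44 mm across from 46 to 88 mm height (decorations to 95 mm): grip it across the head at about 66 mm height, from any side. A grip of more than 40 N damages it. May be absent (None).
- fig_red: Red, white-capped figurine, loose, stands upright, about 140 g; origin at the centre of its underside, z up. Foot disc 56 mm across, 10 mm high; waisted body; cylindrical head 44 mm across from 46 to 88 mm height (decorations to 95 mm): grip it across the head at about 66 mm height, from any side. A grip of more than 40 N damages it. May be absent (None).
- fig_yellow: Yellow, tall-eared figurine, loose, stands upright, about 140 g; origin at the centre of its underside, z up. Foot disc 56 mm across, 10 mm high; waisted body; cylindrical head 44 mm across from 46 to 88 mm height (decorations to 95 mm): grip it across the head at about 66 mm height, from any side. A grip of more than 40 N damages it. May be absent (None).
- fig_green: Green figurine, loose, stands upright, about 140 g; origin at the centre of its underside, z up. Foot disc 56 mm across, 10 mm high; waisted body; cylindrical head 44 mm across from 46 to 88 mm height (decorations to 95 mm): grip it across the head at about 66 mm height, from any side. A grip of more than 40 N damages it. May be absent (None).
- mug: Bystander: black mug, 80 mm across, 95 mm high; origin at the centre of its underside.
- jar: Bystander: amber jar with a white lid, 68 mm across, 110 mm high; origin at the centre of its underside.
- glasses_case: Bystander: blue glasses case, 160 x 60 x 40 mm, lies left of the box under the lid runners; origin at the centre of its underside.
Mind the look-alikes: they are no part of the job. Several things have the shape of the fig_yellow; the one meant has the colours described above. There is more than one size of the fig_red; the one meant has the size given above.

How it is judged:
By the outcome, as a careful person would: the job done as asked, in the order asked, and still so for the second after the job is handed in, with the robot touching nothing.
Of fig_white, fig_red, fig_yellow, fig_green only 2 to 4 are there at a start; the rules pass over those that are not, and their reading is None.
At some moment in a run one of fig_white, fig_red, fig_yellow, fig_green may be knocked a few centimetres aside while the robot is not near it.
It also fails if it takes over 210 s, if anything falls off the work surface, if the arm or the gripper's body presses on something with over 40 N, if the wrist force passes 120 N, or if a joint passes its speed limit or range.

ROBOT

A 6-joint arm with a two-finger parallel gripper is mounted at the origin on the work surface. World frame = base frame: x ahead of the robot, y to its left, z up, the work surface at z = 0. Lengths are in m, angles in rad, forces in N, time in s.
With the tool pointing down it reaches from about 0.375 to 0.975 m from the base axis. Payload 3.8 kg.
Tool frame: the origin (TCP) lies midway between the tips of the shut fingers; the grasp point (between the pads) lies manip.grip_depth behind it (manip.grip_depth is the distance from the TCP to the grasp point, in m); z points along the fingers, y is the line along which they close (so a half turn about z gives the same grasp; the last joint's range is limited). The gripper opens to 85 mm and grips with 20 to 120 N. Pads are 22 mm wide; open, the fingers measure 114 mm over their backs; the gripper's body (76 mm by 85 mm) begins 54 mm behind the grasp point. The pads swing forward as they close: fully open they stand 13 mm farther back than shut.
Start: joints at [1.206, 0.264, 1.604, -0, 1.274, -0.037], TCP at [0.217, 0.639, 0.231] pointing down, gripper open.
Joint ranges: [-2.63, 2.63], [-0.94, 2.18], [0.31, 2.57], [-1.31, 4.45], [0, 2.66], [-2.55, 2.55]. Speed limits (rad/s): [2.57, 2.57, 3.14, 3.14, 3.14, 3.14].

INTERFACE

Orientations are given as a unit quaternion [w, x, y, z].
In Python, from rig import sensors, capture, get_calibration, manip gives the robot as it stands. The module is installed in compiled form; this text tells all that it offers.
- The arm moves only by the tool play_rows, never from a script. Its argument "deltas" is a list of rows, each an object of numbers: "dx", "dy", "dz": the shift along the world's x, y, z in mm; "wx", "wy", "wz": the turn, a rotation vector about the world's x, y, z in rad; "hand": the opening in per cent of the stroke, from 0 (shut) to 100 (fully open). In form: [{"dx": .., "dy": .., "dz": .., "wx": .., "wy": .., "wz": .., "hand": ..}, ...]. A call has 1 to 10 rows; each row shifts and turns the commanded pose from where the row before left it; what a row does not reach is not made up. A row lasts 1/12 s, in which the tool goes at most 41.7 mm and 7.16 degrees, less where a joint would pass 70% of its speed; a pose out of reach is approached as far as the arm can. A call with a gripper value outside its range is refused whole. The fingers move at their own pace and stop on an object; "force" is the grip in N (left out, the last holds). Time passes only in rows, so rows that do not move let the fingers close. It gives the time, the measured TCP pose, the force, the opening and the grip force at its end, in the units of the state.
- sensors.read_state(): the state, without advancing time (a new reading comes with each control period).
- capture(name): name is "side" or "top" or "wrist"; returns the picture (420x560x3 uint8, blue, green, red); there is no depth.
- get_calibration(name): a dict with "K" (3x3 intrinsics, pixels), "R" (3x3) and "t" (3): a world point X has camera coordinates R X + t. Camera axes: x right, y down, z forward; pixel columns grow to the right and rows downward; lengths in m; the calibration is good to about 2 mm. A picture is of the moment at which its call begins: read the wrist's pose just before it. get_calibration takes no time and is no camera call; for the wrist camera it gives the pose at the moment of the call.
- manip.close_job(): hands the job in; it is judged then, once.
The state is a dict: "clock": time; "qpos": joint angles; "joint_velocities": joint speeds; "joint_torque": joint torques, N m; "position": TCP position; "ee_rot": TCP orientation; "wrist_force": force on the tool from outside, world axes, zero at the start; "moment": the same for the moment, N m; "finger_gap": opening from 0.0 (shut) to 1.0 (fully open); "grip_force": force on a finger pad.
Only numpy, scipy, OpenCV 4.12 (cv2) and the standard library are available. Lean on these libraries where they do the work, as an engineer would, in place of code of your own. Each camera call takes 0.05 s, during which the arm holds its last target. There are 200 camera calls.

## Working session

There is one attempt and no reset: what is moved stays moved. The work goes in short steps, Python scripts to look and compute and a tool call to move; the robot and the scene stay as the last step left them, time stands still between calls to the robot, and variables do not carry over. Pictures are saved under pics/ and viewed, at most 14 in all, crops included, and the job is handed in when it is done.

Besides the shell and the picture viewer there is one more tool, called after ">>>" as a command line: name --argument value ..., lists and objects as JSON in quotes. play_rows: Moves the arm, as the interface text tells. Its arguments: {"type":"object","properties":{"deltas":{"type":"array"},"force":{"type":"number"}},"required":["deltas"]}

```bash
mkdir -p pics
python3 - <<'E'
from rig import sensors,capture,get_calibration,manip
import cv2,numpy as np
s=sensors.read_state(); print(s['clock'],s['position'],s['ee_rot'],s['finger_gap'],manip.grip_depth)
for n in('top','side'):
    im=capture(n); cv2.imwrite(f'pics/{n}0.png',im); c=get_calibration(n); print(n,c['K'].tolist(),np.round(c['R'],3).tolist(),c['t'])
E
```

```text
0.0 [0.2170786  0.63837339 0.22995836] [-2.05899684e-04  1.63164583e-01  9.86598226e-01 -1.10327886e-03] 1.0035479581830213 0.0187
top [[385.31123840262325, 0.0, 287.36318006057417], [0.0, 385.31123840262325, 211.24895904612688], [0.0, 0.0, 1.0]] [[0.015, -1.0, -0.009], [-0.994, -0.014, -0.109], [0.108, 0.011, -0.994]] [-0.09235727  0.50400782  1.19780672]
side [[482.421023860196, 0.0, 280.12557412099073], [0.0, 482.421023860196, 211.0964160025847], [0.0, 0.0, 1.0]] [[0.955, -0.296, -0.021], [-0.179, -0.518, -0.837], [0.236, 0.803, -0.548]] [-0.49987518  0.11698511  1.47243794]
```

View pics/top0.png

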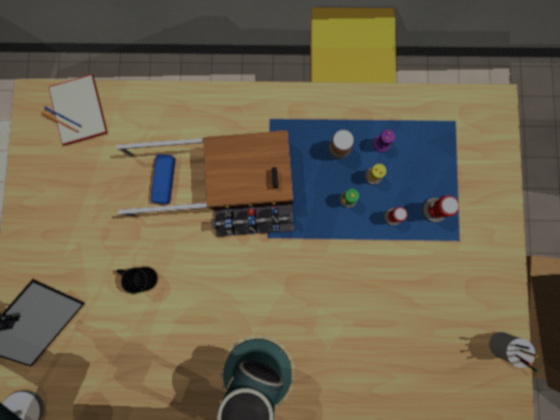

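View pics/side0.png

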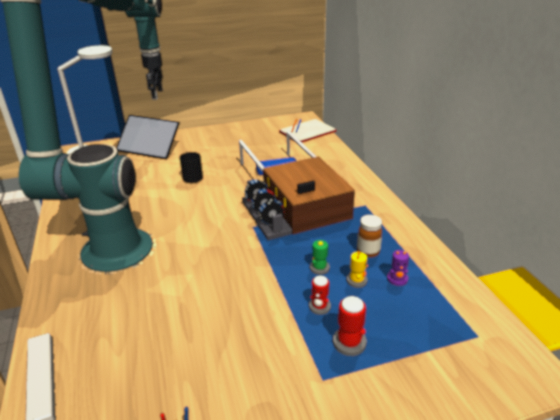

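Candidates: the yellow one at (377,173), with its look-alike in purple at (386,140). Red at (397,215) is the normal size and (441,207) is oversized. Green is at (350,198), and no white one shows. The jar is at (342,143), the mug at (139,280) and the glasses case at (163,180). I'll check these in one enlarged crop.

```bash
cat > h.py <<'E'
from rig import sensors,capture,get_calibration,manip
import cv2,numpy as np
from scipy.spatial.transform import Rotation as Ro
def ray(c,u,v,z):
    R=np.array(c['R']);t=np.array(c['t'])
    C=-R.T@t; d=R.T@np.linalg.inv(c['K'])@np.array([u,v,1.]); return C+d*(z-C[2])/d[2]
def proj(c,X):
    p=np.array(c['K'])@(np.array(c['R'])@np.array(X)+np.array(c['t'])); return p[:2]/p[2]
def st():
    s=sensors.read_state(); q=s['ee_rot']; R=Ro.from_quat([q[1],q[2],q[3],q[0]]).as_matrix()
    print('t%.2f'%s['clock'],'pos',np.round(s['position'],4),'z',np.round(R[:,2],3),'y',np.round(R[:,1],3),'gap%.2f'%s['finger_gap'],'grip%.1f'%s['grip_force'],'F',np.round(s['wrist_force'],1),'q',np.round(s['qpos'],2)); return s,R
E
python3 - <<'E'
from h import *
im=cv2.imread('pics/top0.png'); c=get_calibration('top')
cv2.imwrite('pics/c1.png',cv2.resize(im[115:245,195:465],None,fx=2.9,fy=2.9,interpolation=cv2.INTER_CUBIC))
for n,(u,v,z) in dict(green=(350,194,.088),yel=(378,168,.088),red=(400,213,.088),redL=(447,203,.12),pur=(387,135,.09),jar=(343,136,.11),mug=(140,279,.095),grip=(275,178,.148)).items(): print(n,ray(c,u,v,z).round(3))
for u,v in((204,138),(289,132),(293,203),(208,209)): print(ray(c,u,v,.114).round(3))
E
```

```text
green [ 0.554 -0.275  0.088]
yel [ 0.635 -0.36   0.088]
red [ 0.498 -0.425  0.088]
redL [ 0.526 -0.554  0.12 ]
pur [ 0.738 -0.388  0.09 ]
jar [ 0.727 -0.251  0.11 ]
mug [0.29  0.347 0.095]
grip [ 0.588 -0.049  0.148]
[0.715 0.169 0.114]
[ 0.737 -0.087  0.114]
[ 0.521 -0.102  0.114]
[0.499 0.149 0.114]
```

View pics/c1.png

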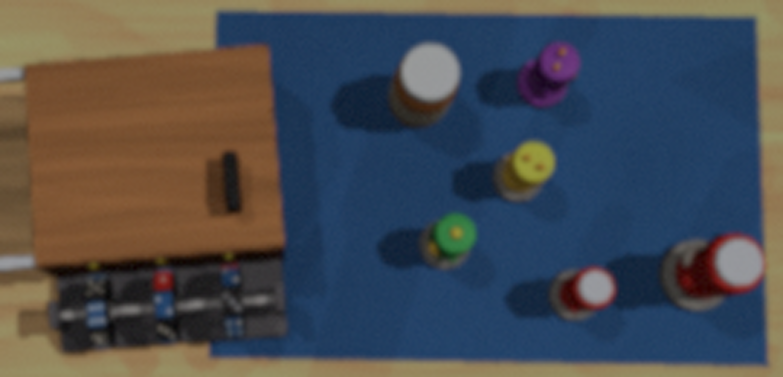

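Choice confirmed: yellow at (378,168), small red at (400,213), green at (350,194). No white figurine is present. The box centre is about (0.618, 0.032) with 5° yaw, and the lid-grip prediction agrees with the picture. Next I move over the wheels to read them.

>>> play_rows --deltas '[{"dx":14,"dy":-38,"dz":8,"wz":0.025},{"dx":14,"dy":-38,"dz":8,"wz":0.025},{"dx":14,"dy":-38,"dz":8,"wz":0.025},{"dx":14,"dy":-38,"dz":8,"wz":0.025},{"dx":14,"dy":-38,"dz":8,"wz":0.025},{"dx":14,"dy":-38,"wz":0.025},{"dx":14,"dy":-38,"wz":0.025},{"dx":14,"dy":-38,"wz":0.025},{"dx":14,"dy":-38,"wz":0.025},{"dx":14,"dy":-38,"wz":0.025}]'

```text
validation failed for argument at $.de...
```

>>> play_rows --deltas '[{"dx":14,"dy":-38,"wz":0.025},{"dx":14,"dy":-38,"wz":0.025},{"dx":14,"dy":-38,"wz":0.025},{"dx":14,"dy":-38,"wz":0.025},{"dx":14,"dy":-38,"wz":0.025},{"dx":14,"dy":-38,"wz":0.025},{"dx":0,"dy":0}]'

```text
validation failed for argument at $.de...
```

Run:
```python
from h import *
s,R=st(); c=get_calibration('wrist'); C=-np.array(c['R']).T@c['t']; p=np.array(s['position'])
print('cam off in tool',R.T@(C-p),'cam z in tool',R.T@np.array(c['R'])[2],c['K'][0])
im=capture('wrist'); cv2.imwrite('pics/w0.png',im)
for y in(70,0,-70):
    b=np.array([.618,.032,0])+Ro.from_euler('z',.09).as_matrix()@np.array([-.155,y/1000,.103]); print(y,b,proj(c,b))
```

```text
t0.10 pos [0.2171 0.6385 0.2301] z [-0.001 -0.002 -1.   ] y [ 0.322  0.947 -0.002] gap1.00 grip0.0 F [0.  0.6 0.1] q [ 1.21  0.26  1.61  0.    1.27 -0.04]
cam off in tool [ 0.08357497  0.00025961 -0.14323543] cam z in tool [-3.21638951e-01 -6.24135709e-04  9.46862184e-01] [294.92620281   0.         278.59157169]
70 [0.45733583 0.08778552 0.103     ] [-37.46968255 474.87987805]
0 [0.46362733 0.01806882 0.103     ] [-75.09388816 487.71174754]
-70 [ 0.46991882 -0.05164787  0.103     ] [-111.10160738  499.99230858]
```

View pics/w0.png

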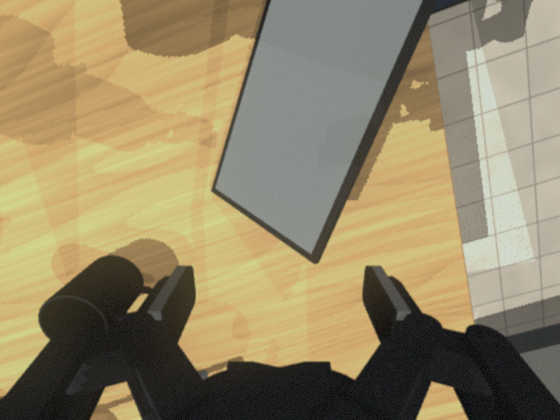

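>>> play_rows --deltas '[{"dx":14,"dy":-38,"dz":8,"wx":0,"wy":0,"wz":0.025,"hand":100},{"dx":14,"dy":-38,"dz":8,"wx":0,"wy":0,"wz":0.025,"hand":100},{"dx":14,"dy":-38,"dz":8,"wx":0,"wy":0,"wz":0.025,"hand":100},{"dx":14,"dy":-38,"dz":8,"wx":0,"wy":0,"wz":0.025,"hand":100},{"dx":14,"dy":-38,"dz":8,"wx":0,"wy":0,"wz":0.025,"hand":100},{"dx":14,"dy":-38,"dz":0,"wx":0,"wy":0,"wz":0.025,"hand":100},{"dx":14,"dy":-38,"dz":0,"wx":0,"wy":0,"wz":0.025,"hand":100},{"dx":14,"dy":-38,"dz":0,"wx":0,"wy":0,"wz":0.025,"hand":100},{"dx":14,"dy":-38,"dz":0,"wx":0,"wy":0,"wz":0.025,"hand":100},{"dx":14,"dy":-38,"dz":0,"wx":0,"wy":0,"wz":0.025,"hand":100}]'

```text
clock: 0.98
position: [0.3573, 0.2571, 0.2711]
ee_rot: [0.0, 0.038, 0.999, 0.0]
wrist_force: [1.2, 0.8, 0.7]
finger_gap: 1.0
grip_force: 0.0
```

>>> play_rows --deltas '[{"dx":14,"dy":-38,"dz":0,"wx":0,"wy":0,"wz":0.025,"hand":100},{"dx":14,"dy":-38,"dz":0,"wx":0,"wy":0,"wz":0.025,"hand":100},{"dx":14,"dy":-38,"dz":0,"wx":0,"wy":0,"wz":0.025,"hand":100},{"dx":14,"dy":-38,"dz":0,"wx":0,"wy":0,"wz":0.025,"hand":100},{"dx":14,"dy":-38,"dz":0,"wx":0,"wy":0,"wz":0.025,"hand":100},{"dx":14,"dy":-38,"dz":0,"wx":0,"wy":0,"wz":0.025,"hand":100},{"dx":0,"dy":0,"dz":0,"wx":0,"wy":0,"wz":0,"hand":100}]'

```text
clock: 1.57
position: [0.4429, 0.0247, 0.2712]
ee_rot: [0.0, -0.033, 0.999, -0.002]
wrist_force: [0.4, -0.9, 0.5]
finger_gap: 1.002
grip_force: 0.0
```

Run:
```python
from h import *
s,R=st(); c=get_calibration('wrist')
im=capture('wrist'); cv2.imwrite('pics/w1.png',im)
for y in(70,0,-70):
    b=np.array([.618,.032,0])+Ro.from_euler('z',.09).as_matrix()@np.array([-.155,y/1000,.103]); print(y,b,proj(c,b))
```

```text
t1.57 pos [0.4429 0.0247 0.2712] z [ 0.001 -0.004 -1.   ] y [-0.066  0.998 -0.004] gap1.00 grip0.0 F [ 0.4 -0.9  0.5] q [ 0.   -0.21  2.02 -0.    1.33 -1.63]
70 [0.45733583 0.08778552 0.103     ] [334.59633454 204.49023496]
0 [0.46362733 0.01806882 0.103     ] [271.59377382 205.84990781]
-70 [ 0.46991882 -0.05164787  0.103     ] [208.89814479 207.20295671]
```

View pics/w1.png

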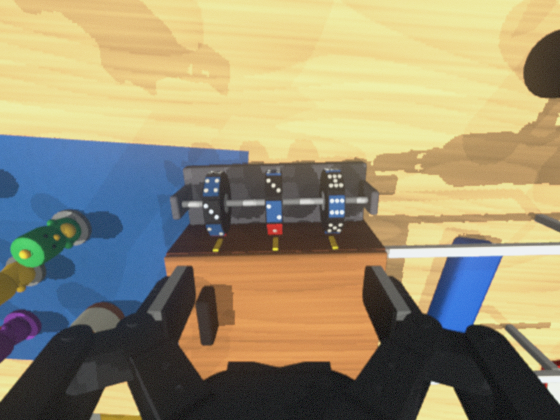

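The wrist view shows the wheels at (336,200) left, (274,200) middle and (212,200) right; image down is world +x. I'll unroll the rims to read their angles.

```bash
cat >> h.py <<'E'
BO=np.array([.618,.032,0.]); YAW=.09
def box(p): return BO+Ro.from_euler('z',YAW).as_matrix()@np.array(p)
def unroll(im,c,fn):
    out=[]
    for y in(.07,0,-.07):
        ph=np.linspace(-1.6,1.6,321); ys=np.linspace(-.016,.016,65)
        m=np.array([[proj(c,box([-.155+.038*np.sin(a),y+d,.065+.038*np.cos(a)])) for a in ph] for d in ys],np.float32)
        g=cv2.remap(im,m[...,0],m[...,1],cv2.INTER_CUBIC); g=cv2.resize(g,None,fx=2.3,fy=2.3)
        for a in np.arange(-1.571,1.6,.3927): x=int((a+1.6)*230); cv2.line(g,(x,0),(x,8),(0,255,0) if abs(a)>.01 else (0,0,255),2)
        out.append(g)
    cv2.imwrite(fn,np.vstack(out))
E
python3 - <<'E'
from h import *
unroll(cv2.imread('pics/w1.png'),get_calibration('wrist'),'pics/u1.png')
E
```

```text
(no output)
```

View pics/u1.png

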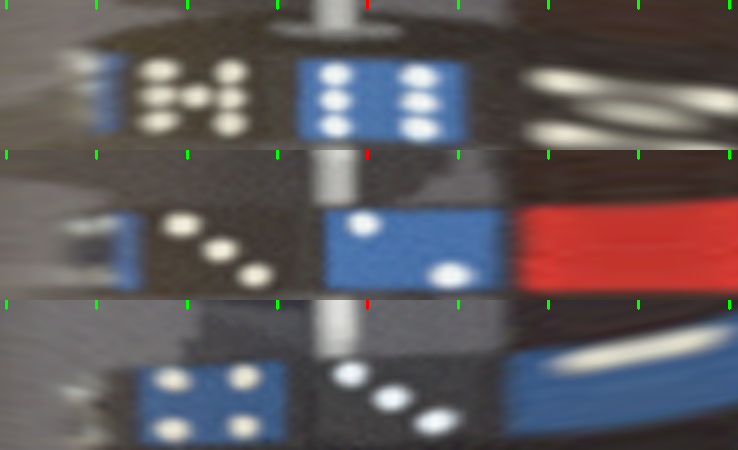

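Run:
```python
from h import *
c=get_calibration('wrist')
a=ray(c,166,254,.114);b=ray(c,386,252,.114); print(a,b,np.linalg.norm(a-b),'yaw',np.arctan2(-(b-a)[0],(b-a)[1]))
for u in(212,274,336):print(ray(c,u,203.5 if u<300 else 200,.069))
for u,v in((197,204),(203,287),(205,343),(213,290)):print(u,v,ray(c,u,v,.148))
im=cv2.imread('pics/w1.png'); hsv=cv2.cvtColor(im,cv2.COLOR_BGR2HSV)
for nm,m in(('red',cv2.inRange(hsv,(0,150,80),(6,255,255))|cv2.inRange(hsv,(174,150,80),(180,255,255))),('yel',cv2.inRange(hsv,(18,150,100),(32,255,255))),('blue',cv2.inRange(hsv,(100,100,60),(125,255,255)))):
    m[:150]=0;m[300:]=0;m[:,:160]=0;m[:,390:]=0
    n,l,s,ce=cv2.connectedComponentsWithStats(m); 
    for i in range(1,n):
        if s[i,4]>12 and s[i,4]<2000: print(nm,s[i],ce[i].round(1))
g=im[215:275,270].astype(int); print([tuple(x) for x in g[::2]])
```

```text
[ 0.52406603 -0.09487744  0.114     ] [0.50513649 0.15398623 0.114     ] 0.24958255781103658 yaw 0.07591773170726167
[ 0.47540516 -0.05203504  0.069     ]
[0.4704018  0.02410458 0.069     ]
[0.46092191 0.09963926 0.069     ]
197 204 [ 0.4501252 -0.0491468  0.148    ]
203 287 [ 0.54163747 -0.04500439  0.148     ]
205 343 [ 0.61522073 -0.04398952  0.148     ]
213 290 [ 0.54462722 -0.03455206  0.148     ]
red [267 224  16  12 158] [274.4 228.9]
yel [272 237   7  14  74] [274.9 244.1]
yel [329 236  10  14  83] [333.1 242.9]
yel [212 239  10  13  72] [217.  245.6]
blue [203 177  16  19 166] [210.8 187. ]
blue [329 195  16   4  50] [336.9 196.5]
blue [266 201  16  22 281] [273.5 210.9]
blue [329 202  16   9 108] [336.3 206.2]
blue [329 214  15   4  39] [335.4 215.6]
blue [206 224  17  11 123] [214.5 228.5]
[(np.int64(170), np.int64(113), np.int64(73)), (np.int64(170), np.int64(113), np.int64(72)), (np.int64(171), np.int64(115), np.int64(77)), (np.int64(151), np.int64(106), np.int64(74)), (np.int64(60), np.int64(55), np.int64(88)), (np.int64(50), np.int64(55), np.int64(200)), (np.int64(46),
[... 365 characters left out ...]
(47), np.int64(70)), (np.int64(34), np.int64(46), np.int64(69)), (np.int64(36), np.int64(51), np.int64(70)), (np.int64(37), np.int64(48), np.int64(72)), (np.int64(45), np.int64(64), np.int64(97)), (np.int64(32), np.int64(60), np.int64(87)), (np.int64(66), np.int64(101), np.int64(147)), (np.int64(75), np.int64(122), np.int64(181)), (np.int64(79), np.int64(131), np.int64(191)), (np.int64(84), np.int64(136), np.int64(204)), (np.int64(81), np.int64(139), np.int64(207)), (np.int64(84), np.int64(137), np.int64(203)), (np.int64(83), np.int64(141), np.int64(209)), (np.int64(81), np.int64(143), np.int64(211)), (np.int64(85), np.int64(142), np.int64(209)), (np.int64(81), np.int64(139), np.int64(207))]
```

Readings, taking the middle wheel (on 2) as zero reference: left about 3.79 rad (near 6), right about 1.48 rad (near 3). Refined box origin is about (0.623, 0.0335), yaw 0.086. Next I approach the left wheel leaning +0.45 rad.

>>> play_rows --deltas '[{"dx":12.6,"dy":13.8,"dz":-16,"wx":-0.0078,"wy":0.0896,"wz":0.004,"hand":50},{"dx":12.6,"dy":13.8,"dz":-20,"wx":-0.0078,"wy":0.0896,"wz":0.004,"hand":50},{"dx":12.6,"dy":13.8,"dz":-27,"wx":-0.0078,"wy":0.0896,"wz":0.004,"hand":50},{"dx":12.6,"dy":13.8,"dz":-27,"wx":-0.0078,"wy":0.0896,"wz":0.004,"hand":50},{"dx":12.6,"dy":13.8,"dz":-26,"wx":-0.0078,"wy":0.0896,"wz":0.004,"hand":50},{"dx":0,"dy":0,"dz":0,"wx":0,"wy":0,"wz":0,"hand":50},{"dx":0,"dy":0,"dz":0,"wx":0,"wy":0,"wz":0,"hand":50}]'

```text
clock: 2.2
position: [0.5015, 0.1015, 0.1479]
ee_rot: [-0.23, -0.046, 0.972, -0.012]
wrist_force: [0.2, 0.7, 0.7]
finger_gap: 0.496
grip_force: 0.0
```

```bash
sed -i 's/^BO=.*/BO=np.array([.623,.0335,0.]); YAW=.086/' h.py
cat >> h.py <<'E'
def rel(y):
    "TCP in the wheel's frame (mm along box x,y and z from the axle), lean, yaw"
    s,R=st(); B=Ro.from_euler('z',YAW).as_matrix(); d=B.T@(np.array(s['position'])-box([-.155,y,.065]))*1e3
    z=-B.T@R[:,2]; yy=B.T@R[:,1]; print('rel',d.round(1),'r',np.hypot(d[0],d[2]).round(1),'ang',np.arctan2(d[0],d[2]).round(3),'lean',np.arctan2(z[0],z[2]).round(3),'sidelean',z[1].round(3),'yawerr',(-yy[0]).round(3))
    return d
E
python3 -c "
from h import *
rel(.07); im=capture('wrist'); cv2.imwrite('pics/w2.png',im)"
```

```text
t2.20 pos [0.5015 0.1015 0.1479] z [-0.446 -0.045 -0.894] y [-0.095  0.995 -0.003] gap0.50 grip0.0 F [0.2 0.7 0.7] q [ 0.14  0.34  1.73  0.02  1.53 -1.53]
rel [39.8  8.2 82.9] r 91.9 ang 0.447 lean 0.465 sidelean 0.007 yawerr 0.009
```

View pics/w2.png

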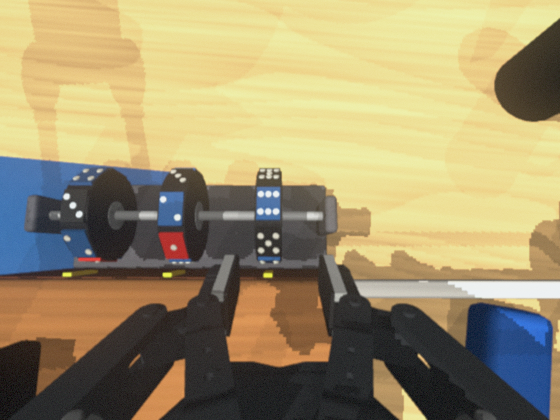

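The pads sit about 8 mm left of the left wheel (wheel at x=268, pads centred at 280), matching the computed offset. I correct that and descend.

>>> play_rows --deltas '[{"dx":0.7,"dy":-8.2,"dz":0,"wx":0,"wy":0,"wz":-0.009,"hand":50},{"dx":-6.6,"dy":-0.6,"dz":-13.9,"wx":0,"wy":0,"wz":0,"hand":50},{"dx":-6.6,"dy":-0.6,"dz":-13.9,"wx":0,"wy":0,"wz":0,"hand":50},{"dx":-6.6,"dy":-0.6,"dz":-13.9,"wx":0,"wy":0,"wz":0,"hand":50},{"dx":-6.6,"dy":-0.6,"dz":-13.9,"wx":0,"wy":0,"wz":0,"hand":50},{"dx":-6.6,"dy":-0.6,"dz":-13.9,"wx":0,"wy":0,"wz":0,"hand":50},{"dx":0,"dy":0,"dz":0,"wx":0,"wy":0,"wz":0,"hand":50},{"dx":0,"dy":0,"dz":0,"wx":0,"wy":0,"wz":0,"hand":50}]'

```text
clock: 2.92
position: [0.4727, 0.0883, 0.0899]
ee_rot: [-0.219, -0.04, 0.975, -0.01]
wrist_force: [0.5, -0.3, 1.4]
finger_gap: 0.498
grip_force: 0.0
```

```bash
python3 -c "
from h import *
rel(.07)"
```

```text
t2.92 pos [0.4727 0.0883 0.0899] z [-0.427 -0.037 -0.904] y [-0.083  0.997 -0.002] gap0.50 grip0.0 F [ 0.5 -0.3  1.4] q [ 0.12  0.34  1.86  0.02  1.39 -1.54]
rel [10.  -2.4 24.9] r 26.8 ang 0.382 lean 0.443 sidelean 0.001 yawerr -0.003
```

>>> play_rows --deltas '[{"dx":-2,"dy":1,"dz":-5,"wx":0,"wy":0,"wz":0,"hand":50},{"dx":-2,"dy":1,"dz":-5,"wx":0,"wy":0,"wz":0,"hand":50},{"dx":0,"dy":0,"dz":0,"wx":0,"wy":0,"wz":0,"hand":50},{"dx":0,"dy":0,"dz":0,"wx":0,"wy":0,"wz":0,"hand":50}]'

```text
clock: 3.25
position: [0.4682, 0.0909, 0.0761]
ee_rot: [-0.222, -0.041, 0.974, -0.01]
wrist_force: [-0.6, -0.2, -0.4]
finger_gap: 0.499
grip_force: 0.0
```

```bash
python3 -c "
from h import *
rel(.07)"
```

```text
t3.25 pos [0.4682 0.0909 0.0761] z [-0.432 -0.038 -0.901] y [-0.084  0.996 -0.002] gap0.50 grip0.0 F [-0.6 -0.2 -0.4] q [ 0.13  0.35  1.87  0.02  1.37 -1.53]
rel [ 5.7  0.5 11.1] r 12.5 ang 0.47 lean 0.449 sidelean 0.001 yawerr -0.002
```

>>> play_rows --deltas '[{"dx":1,"dy":0,"dz":2,"wx":0,"wy":0,"wz":0,"hand":15},{"dx":0,"dy":0,"dz":0,"wx":0,"wy":0,"wz":0,"hand":15},{"dx":0,"dy":0,"dz":0,"wx":0,"wy":0,"wz":0,"hand":10},{"dx":0,"dy":0,"dz":0,"wx":0,"wy":0,"wz":0,"hand":10},{"dx":0,"dy":0,"dz":0,"wx":0,"wy":0,"wz":0,"hand":10},{"dx":0,"dy":0,"dz":0,"wx":0,"wy":0,"wz":0,"hand":10}]' --force 50

```text
clock: 3.75
position: [0.4698, 0.0906, 0.0783]
ee_rot: [-0.222, -0.041, 0.974, -0.011]
wrist_force: [1.2, -2.4, 5.2]
finger_gap: 0.228
grip_force: 50.7
```

```bash
python3 -c "
from h import *
rel(.07)"
```

```text
t3.75 pos [0.4698 0.0906 0.0783] z [-0.432 -0.039 -0.901] y [-0.084  0.996 -0.002] gap0.23 grip50.7 F [ 1.2 -2.4  5.2] q [ 0.13  0.35  1.86  0.02  1.38 -1.53]
rel [ 7.2  0.1 13.3] r 15.1 ang 0.499 lean 0.449 sidelean 0.001 yawerr -0.002
```

>>> play_rows --deltas '[{"dx":-1.5,"dy":-0.13,"dz":0.64,"wx":0.0095,"wy":-0.1096,"wz":0,"hand":10},{"dx":-1.6,"dy":-0.13,"dz":0.46,"wx":0.0095,"wy":-0.1096,"wz":0,"hand":10},{"dx":-1.6,"dy":-0.13,"dz":0.28,"wx":0.0095,"wy":-0.1096,"wz":0,"hand":10},{"dx":-1.6,"dy":-0.13,"dz":0.11,"wx":0.0095,"wy":-0.1096,"wz":0,"hand":10},{"dx":-1.65,"dy":-0.13,"dz":-0.08,"wx":0.0095,"wy":-0.1096,"wz":0,"hand":10},{"dx":-1.6,"dy":-0.13,"dz":-0.25,"wx":0.0095,"wy":-0.1096,"wz":0,"hand":10},{"dx":-1.6,"dy":-0.13,"dz":-0.44,"wx":0.0095,"wy":-0.1096,"wz":0,"hand":10},{"dx":-1.5,"dy":-0.13,"dz":-0.6,"wx":0.0095,"wy":-0.1096,"wz":0,"hand":10},{"dx":-1.45,"dy":-0.13,"dz":-0.76,"wx":0.0095,"wy":-0.1096,"wz":0,"hand":10},{"dx":-1.4,"dy":-0.13,"dz":-0.94,"wx":0.0095,"wy":-0.1096,"wz":0,"hand":10}]'

```text
clock: 4.58
position: [0.4741, 0.0924, 0.0845]
ee_rot: [0.303, -0.038, 0.952, 0.007]
wrist_force: [-12.2, -71.3, -17.3]
finger_gap: 0.219
grip_force: 59.4
```

>>> play_rows --deltas '[{"dx":0,"dy":0,"dz":0,"wx":0,"wy":0,"wz":0,"hand":10},{"dx":0,"dy":0,"dz":0,"wx":0,"wy":0,"wz":0,"hand":10},{"dx":0,"dy":0,"dz":0,"wx":0,"wy":0,"wz":0,"hand":10}]'

```text
clock: 4.83
position: [0.4755, 0.0918, 0.0847]
ee_rot: [0.305, -0.038, 0.952, 0.007]
wrist_force: [1.1, -35.6, 7.8]
finger_gap: 0.221
grip_force: 59.0
```

```bash
python3 -c "
from h import *
rel(.07)"
```

```text
t4.83 pos [0.4755 0.0918 0.0847] z [ 0.579  0.037 -0.814] y [-0.077  0.997 -0.009] gap0.22 grip59.0 F [  1.1 -35.6   7.8] q [ 0.19 -0.27  2.57 -0.32  0.24 -1.17]
rel [13.1  0.8 19.7] r 23.6 ang 0.586 lean -0.619 sidelean 0.013 yawerr -0.009
```

Joint 3 reached its limit: leaning toward the robot only works to about -0.35 here. I release, rise while straightening, and measure.

>>> play_rows --deltas '[{"dx":0,"dy":0,"dz":0,"wx":0,"wy":0,"wz":0,"hand":50},{"dx":0,"dy":0,"dz":0,"wx":0,"wy":0,"wz":0,"hand":50},{"dx":0,"dy":0,"dz":0,"wx":0,"wy":0,"wz":0,"hand":50},{"dx":0,"dy":0,"dz":10,"wx":-0.0066,"wy":0.077,"wz":0,"hand":50},{"dx":0,"dy":0,"dz":20,"wx":-0.0066,"wy":0.077,"wz":0,"hand":50},{"dx":-2,"dy":0,"dz":25,"wx":-0.0066,"wy":0.077,"wz":0,"hand":50},{"dx":-2,"dy":0,"dz":25,"wx":-0.0066,"wy":0.077,"wz":0,"hand":50},{"dx":-3,"dy":-10,"dz":25,"wx":-0.0066,"wy":0.077,"wz":0,"hand":50},{"dx":-3,"dy":-10,"dz":25,"wx":-0.0066,"wy":0.077,"wz":0,"hand":50},{"dx":-3,"dy":-10,"dz":25,"wx":-0.0066,"wy":0.077,"wz":0,"hand":50}]'

```text
clock: 5.67
position: [0.4636, 0.0669, 0.2426]
ee_rot: [0.041, -0.042, 0.998, -0.0]
wrist_force: [0.7, 0.4, -0.5]
finger_gap: 0.504
grip_force: 0.0
```

```bash
python3 -c "
from h import *
rel(.07); c=get_calibration('wrist'); im=capture('wrist'); unroll(im,c,'pics/u2.png')"
```

```text
t5.67 pos [0.4636 0.0669 0.2426] z [ 0.082  0.003 -0.997] y [-0.084  0.996 -0.004] gap0.50 grip0.0 F [ 0.7  0.4 -0.5] q [ 0.09 -0.2   2.06 -0.    1.2  -1.56]
rel [ -1.  -23.  177.6] r 177.6 ang -0.006 lean -0.082 sidelean 0.004 yawerr -0.002
```

View pics/u2.png

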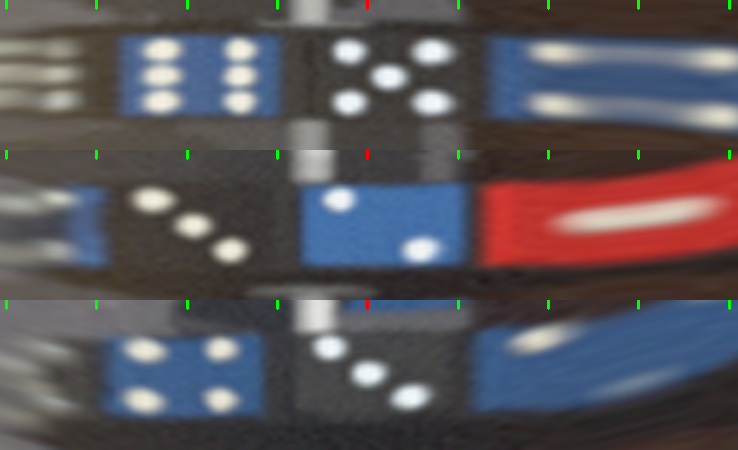

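Middle wheel: blue 2 centred at 385, so the reference offset is +0.07. Left: face 5 centred at 386, so about 3.12 rad. Right: face 3 at 368, so about 1.49 rad. The left wheel still needs −1.55, so I'll do two grasps over +0.5 to −0.28.

>>> play_rows --deltas '[{"dx":7,"dy":6.7,"dz":-10,"wx":-0.0083,"wy":0.0966,"wz":0,"hand":50},{"dx":7,"dy":6.7,"dz":-15,"wx":-0.0083,"wy":0.0966,"wz":0,"hand":50},{"dx":7,"dy":6.7,"dz":-18,"wx":-0.0083,"wy":0.0966,"wz":0,"hand":50},{"dx":7,"dy":6.6,"dz":-18,"wx":-0.0083,"wy":0.0966,"wz":0,"hand":50},{"dx":7,"dy":0,"dz":-18,"wx":-0.0083,"wy":0.0966,"wz":0,"hand":50},{"dx":7,"dy":0,"dz":-19,"wx":-0.0083,"wy":0.0966,"wz":0,"hand":50},{"dx":0,"dy":0,"dz":0,"wx":0,"wy":0,"wz":0,"hand":50},{"dx":-11,"dy":-1,"dz":-20,"wx":0,"wy":0,"wz":0,"hand":50},{"dx":-12,"dy":-1,"dz":-22,"wx":0,"wy":0,"wz":0,"hand":50},{"dx":-11,"dy":-1,"dz":-20,"wx":0,"wy":0,"wz":0,"hand":50}]'

```text
clock: 6.55
position: [0.4714, 0.0906, 0.0795]
ee_rot: [-0.245, -0.041, 0.968, -0.013]
wrist_force: [1.1, 0.6, -0.4]
finger_gap: 0.503
grip_force: 0.0
```

>>> play_rows --deltas '[{"dx":0,"dy":0,"dz":0,"wx":0,"wy":0,"wz":0,"hand":50},{"dx":0,"dy":0,"dz":0,"wx":0,"wy":0,"wz":0,"hand":50},{"dx":0,"dy":0,"dz":0,"wx":0,"wy":0,"wz":0,"hand":50}]'

```text
clock: 6.8
position: [0.4729, 0.0904, 0.0824]
ee_rot: [-0.244, -0.041, 0.969, -0.013]
wrist_force: [0.4, -0.4, 0.3]
finger_gap: 0.5
grip_force: 0.0
```

```bash
python3 -c "
from h import *
rel(.07)"
```

```text
t6.80 pos [0.4729 0.0904 0.0824] z [-0.472 -0.046 -0.88 ] y [-0.086  0.996 -0.005] gap0.50 grip0.0 F [ 0.4 -0.4  0.3] q [ 0.13  0.38  1.83  0.01  1.43 -1.53]
rel [10.4 -0.4 17.4] r 20.2 ang 0.538 lean 0.494 sidelean 0.005 yawerr 0.0
```

>>> play_rows --deltas '[{"dx":-1.9,"dy":0.3,"dz":-3.5,"wx":0,"wy":0,"wz":0,"hand":50},{"dx":0,"dy":0,"dz":0,"wx":0,"wy":0,"wz":0,"hand":15},{"dx":0,"dy":0,"dz":0,"wx":0,"wy":0,"wz":0,"hand":10},{"dx":0,"dy":0,"dz":0,"wx":0,"wy":0,"wz":0,"hand":10},{"dx":0,"dy":0,"dz":0,"wx":0,"wy":0,"wz":0,"hand":10},{"dx":0,"dy":0,"dz":0,"wx":0,"wy":0,"wz":0,"hand":10}]' --force 60

```text
clock: 7.3
position: [0.4711, 0.0906, 0.0786]
ee_rot: [-0.245, -0.041, 0.969, -0.013]
wrist_force: [0.7, 1.0, 6.2]
finger_gap: 0.221
grip_force: 60.1
```

>>> play_rows --deltas '[{"dx":-1.45,"dy":-0.13,"dz":0.69,"wx":0.0084,"wy":-0.0971,"wz":0,"hand":10},{"dx":-1.5,"dy":-0.13,"dz":0.55,"wx":0.0084,"wy":-0.0971,"wz":0,"hand":10},{"dx":-1.55,"dy":-0.13,"dz":0.4,"wx":0.0084,"wy":-0.0971,"wz":0,"hand":10},{"dx":-1.6,"dy":-0.13,"dz":0.24,"wx":0.0084,"wy":-0.0971,"wz":0,"hand":10},{"dx":-1.6,"dy":-0.13,"dz":0.09,"wx":0.0084,"wy":-0.0971,"wz":0,"hand":10},{"dx":-1.6,"dy":-0.13,"dz":-0.07,"wx":0.0084,"wy":-0.0971,"wz":0,"hand":10},{"dx":-1.6,"dy":-0.13,"dz":-0.22,"wx":0.0084,"wy":-0.0971,"wz":0,"hand":10},{"dx":-1.55,"dy":-0.13,"dz":-0.38,"wx":0.0084,"wy":-0.0971,"wz":0,"hand":10},{"dx":0,"dy":0,"dz":0,"wx":0,"wy":0,"wz":0,"hand":10},{"dx":0,"dy":0,"dz":0,"wx":0,"wy":0,"wz":0,"hand":10}]'

```text
clock: 8.13
position: [0.4576, 0.0894, 0.0781]
ee_rot: [0.143, -0.041, 0.989, 0.004]
wrist_force: [11.9, 2.5, -15.8]
finger_gap: 0.223
grip_force: 62.7
```

```bash
python3 -c "
from h import *
rel(.07)"
```

```text
t8.13 pos [0.4576 0.0894 0.0781] z [ 0.283  0.02  -0.959] y [-0.083  0.997 -0.003] gap0.22 grip62.7 F [ 11.9   2.5 -15.8] q [ 0.16 -0.16  2.38 -0.04  0.63 -1.47]
rel [-5.  -0.1 13.1] r 14.0 ang -0.361 lean -0.288 sidelean 0.004 yawerr -0.003
```

Good. With the fingers open I can ratchet back around the wheel without lifting.

>>> play_rows --deltas '[{"dx":0,"dy":0,"dz":0,"wx":0,"wy":0,"wz":0,"hand":50},{"dx":0,"dy":0,"dz":1,"wx":0,"wy":0,"wz":0,"hand":50},{"dx":1.55,"dy":0.13,"dz":1.4,"wx":-0.0084,"wy":0.0971,"wz":0,"hand":50},{"dx":1.6,"dy":0.13,"dz":0.2,"wx":-0.0084,"wy":0.0971,"wz":0,"hand":50},{"dx":1.6,"dy":0.13,"dz":0.07,"wx":-0.0084,"wy":0.0971,"wz":0,"hand":50},{"dx":1.6,"dy":0.13,"dz":-0.09,"wx":-0.0084,"wy":0.0971,"wz":0,"hand":50},{"dx":1.6,"dy":0.13,"dz":-0.24,"wx":-0.0084,"wy":0.0971,"wz":0,"hand":50},{"dx":1.55,"dy":0.13,"dz":-0.4,"wx":-0.0084,"wy":0.0971,"wz":0,"hand":50},{"dx":1.5,"dy":0.13,"dz":-0.55,"wx":-0.0084,"wy":0.0971,"wz":0,"hand":50},{"dx":1.45,"dy":0.13,"dz":-0.69,"wx":-0.0084,"wy":0.0971,"wz":0,"hand":50}]'

```text
clock: 8.97
position: [0.4712, 0.0903, 0.0801]
ee_rot: [-0.247, -0.041, 0.968, -0.013]
wrist_force: [0.8, -0.1, -0.3]
finger_gap: 0.502
grip_force: 0.0
```

>>> play_rows --deltas '[{"dx":0,"dy":0,"dz":0,"wx":0,"wy":0,"wz":0,"hand":50},{"dx":0,"dy":0,"dz":0,"wx":0,"wy":0,"wz":0,"hand":15},{"dx":0,"dy":0,"dz":0,"wx":0,"wy":0,"wz":0,"hand":10},{"dx":0,"dy":0,"dz":0,"wx":0,"wy":0,"wz":0,"hand":10},{"dx":0,"dy":0,"dz":0,"wx":0,"wy":0,"wz":0,"hand":10},{"dx":0,"dy":0,"dz":0,"wx":0,"wy":0,"wz":0,"hand":10}]'

```text
clock: 9.47
position: [0.4696, 0.0905, 0.0795]
ee_rot: [-0.244, -0.041, 0.969, -0.013]
wrist_force: [2.1, 0.1, -9.0]
finger_gap: 0.219
grip_force: 60.0
```

```bash
python3 -c "
from h import *
rel(.07)
c=get_calibration('wrist'); im=capture('wrist'); cv2.imwrite('pics/w3.png',im)
hsv=cv2.cvtColor(im,cv2.COLOR_BGR2HSV); m=cv2.inRange(hsv,(100,100,60),(125,255,255)); n,l,s,ce=cv2.connectedComponentsWithStats(m)
for i in range(1,n):
  if 40<s[i,4]<1500: print(s[i],ce[i].round(1))
for y in (.07,0,-.07): print(y,[(a,proj(c,box([-.155+.038*np.sin(a),y,.065+.038*np.cos(a)])).round(0)) for a in(-1.2,-.785,0,.785)])
"
```

```text
t9.47 pos [0.4696 0.0905 0.0795] z [-0.472 -0.045 -0.88 ] y [-0.086  0.996 -0.005] gap0.22 grip60.0 F [ 2.1  0.1 -9. ] q [ 0.13  0.38  1.83  0.02  1.42 -1.53]
rel [ 7.  -0.1 14.5] r 16.1 ang 0.451 lean 0.495 sidelean 0.005 yawerr 0.0
[  0 296  22  32 291] [  6.4 314.2]
[264 328  31   3  80] [278.2 328.8]
[544 399  16  20 123] [552.2 407.7]
0.07 [(-1.2, array([278., 193.])), (-0.785, array([278., 204.])), (0, array([278., 255.])), (0.785, array([278., 310.]))]
0 [(-1.2, array([157., 193.])), (-0.785, array([146., 204.])), (0, array([131., 255.])), (0.785, array([137., 310.]))]
-0.07 [(-1.2, array([ 36., 193.])), (-0.785, array([ 14., 204.])), (0, array([-15., 255.])), (0.785, array([ -2., 309.]))]
```

>>> play_rows --deltas '[{"dx":-1.45,"dy":-0.13,"dz":0.69,"wx":0.0083,"wy":-0.0961,"wz":0,"hand":10},{"dx":-1.5,"dy":-0.13,"dz":0.55,"wx":0.0083,"wy":-0.0961,"wz":0,"hand":10},{"dx":-1.55,"dy":-0.13,"dz":0.4,"wx":0.0083,"wy":-0.0961,"wz":0,"hand":10},{"dx":-1.6,"dy":-0.13,"dz":0.24,"wx":0.0083,"wy":-0.0961,"wz":0,"hand":10},{"dx":-1.6,"dy":-0.13,"dz":0.09,"wx":0.0083,"wy":-0.0961,"wz":0,"hand":10},{"dx":-1.6,"dy":-0.13,"dz":-0.07,"wx":0.0083,"wy":-0.0961,"wz":0,"hand":10},{"dx":-1.6,"dy":-0.13,"dz":-0.22,"wx":0.0083,"wy":-0.0961,"wz":0,"hand":10},{"dx":-1.55,"dy":-0.13,"dz":-0.38,"wx":0.0083,"wy":-0.0961,"wz":0,"hand":10},{"dx":0,"dy":0,"dz":0,"wx":0,"wy":0,"wz":0,"hand":10},{"dx":0,"dy":0,"dz":0,"wx":0,"wy":0,"wz":0,"hand":10}]'

```text
clock: 10.35
position: [0.4547, 0.0891, 0.0778]
ee_rot: [0.137, -0.041, 0.99, 0.004]
wrist_force: [21.0, 5.2, -36.1]
finger_gap: 0.219
grip_force: 63.0
```

>>> play_rows --deltas '[{"dx":0,"dy":0,"dz":0,"wx":0,"wy":0,"wz":0,"hand":50},{"dx":0,"dy":0,"dz":0,"wx":0,"wy":0,"wz":0,"hand":50},{"dx":0,"dy":0,"dz":0,"wx":0,"wy":0,"wz":0,"hand":50},{"dx":0,"dy":0,"dz":15,"wx":-0.004,"wy":0.05,"wz":0,"hand":50},{"dx":0,"dy":0,"dz":25,"wx":-0.004,"wy":0.05,"wz":0,"hand":50},{"dx":0,"dy":0,"dz":30,"wx":-0.004,"wy":0.05,"wz":0,"hand":50},{"dx":0,"dy":-20,"dz":30,"wx":-0.004,"wy":0.05,"wz":0,"hand":50},{"dx":0,"dy":-25,"dz":20,"wx":0,"wy":0,"wz":0,"hand":50},{"dx":0,"dy":-25,"dz":0,"wx":0,"wy":0,"wz":0,"hand":50},{"dx":0,"dy":0,"dz":0,"wx":0,"wy":0,"wz":0,"hand":50}]'

```text
clock: 11.18
position: [0.4596, 0.0161, 0.2045]
ee_rot: [0.04, -0.04, 0.998, -0.001]
wrist_force: [0.2, 0.0, 0.1]
finger_gap: 0.497
grip_force: 0.0
```

```bash
cat >> h.py <<'E'
def wheels(fn=None):
    "colour runs along each unrolled rim (coloured faces' centre angle), at the wheel centre line"
    c=get_calibration('wrist'); im=capture('wrist')
    if fn: cv2.imwrite(fn,im); unroll(im,c,fn.replace('.png','u.png'))
    ph=np.linspace(-1.3,1.2,251)
    for y in(.07,0,-.07):
        m=np.array([[proj(c,box([-.155+.038*np.sin(a),y+d,.065+.038*np.cos(a)])) for a in ph] for d in np.linspace(-.006,.006,9)],np.float32)
        g=cv2.cvtColor(cv2.remap(im,m[...,0],m[...,1],1),cv2.COLOR_BGR2HSV).astype(int)
        b=((abs(g[...,0]-108)<14)&(g[...,1]>95)).mean(0)>.3; r=(((g[...,0]<8)|(g[...,0]>172))&(g[...,1]>150)).mean(0)>.4
        out=[]
        for nm,k in(('B',b),('R',r)):
            k=cv2.morphologyEx(k.astype(np.uint8)[None],cv2.MORPH_CLOSE,np.ones((1,9),np.uint8))[0]
            e=np.flatnonzero(np.diff(np.r_[0,k,0]))
            out+=[(nm,round(ph[i],2),round(ph[j-1],2),'c%.2f'%((ph[i]+ph[j-1])/2)) for i,j in zip(e[::2],e[1::2]) if j-i>15]
        print(y,out)
E
python3 -c "
from h import *
rel(-.07); wheels('pics/w4.png')"
```

```text
t11.18 pos [0.4596 0.0161 0.2045] z [ 0.079  0.    -0.997] y [-0.08   0.997 -0.006] gap0.50 grip0.0 F [0.2 0.  0.1] q [-0.02 -0.19  2.13  0.    1.13 -1.67]
rel [ -9.3  66.7 139.5] r 139.8 ang -0.067 lean -0.079 sidelean 0.006 yawerr -0.006
0.07 [('B', np.float64(0.43), np.float64(1.2), 'c0.81')]
0 [('B', np.float64(-0.29), np.float64(0.44), 'c0.07'), ('R', np.float64(0.5), np.float64(1.2), 'c0.85')]
-0.07 [('B', np.float64(-1.15), np.float64(-0.46), 'c-0.81'), ('B', np.float64(0.46), np.float64(1.2), 'c0.83')]
```

View pics/w4u.png

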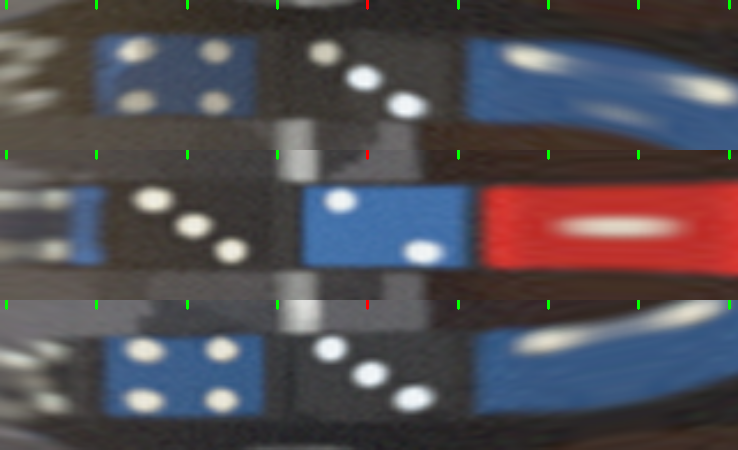

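Left: face 3 is up but about −0.075 rad off (value about 1.50). Right: about 1.526, so it needs +0.83. I'll do the right wheel in one grasp from −0.43 to +0.40, then trim the left.

>>> play_rows --deltas '[{"dx":-3,"dy":-22,"dz":0,"wx":0.006,"wy":-0.07,"wz":0,"hand":50},{"dx":-3,"dy":-22,"dz":-10,"wx":0.006,"wy":-0.07,"wz":0,"hand":50},{"dx":-4,"dy":-22,"dz":-17,"wx":0.006,"wy":-0.07,"wz":0,"hand":50},{"dx":-4,"dy":-2.5,"dz":-20,"wx":0.006,"wy":-0.07,"wz":0,"hand":50},{"dx":-4,"dy":0,"dz":-20,"wx":0.006,"wy":-0.07,"wz":0,"hand":50},{"dx":0,"dy":0,"dz":0,"wx":0,"wy":0,"wz":0,"hand":50},{"dx":0,"dy":0,"dz":0,"wx":0,"wy":0,"wz":0,"hand":50},{"dx":0,"dy":0,"dz":0,"wx":0,"wy":0,"wz":0,"hand":50}]'

```text
clock: 11.9
position: [0.4415, -0.0493, 0.1362]
ee_rot: [0.212, -0.04, 0.976, 0.007]
wrist_force: [0.8, -0.6, 1.0]
finger_gap: 0.499
grip_force: 0.0
```

```bash
python3 -c "
from h import *
rel(-.07)"
```

```text
t11.90 pos [ 0.4415 -0.0493  0.1362] z [ 0.413  0.031 -0.91 ] y [-0.082  0.997 -0.003] gap0.50 grip0.0 F [ 0.8 -0.6  1. ] q [-0.28 -0.39  2.46  0.23  0.68 -2.09]
rel [-33.    3.1  71.2] r 78.4 ang -0.434 lean -0.427 sidelean 0.004 yawerr -0.004
```

>>> play_rows --deltas '[{"dx":6.6,"dy":-0.9,"dz":-14.2,"wx":0,"wy":0,"wz":0,"hand":50},{"dx":6.6,"dy":0,"dz":-14.2,"wx":0,"wy":0,"wz":0,"hand":50},{"dx":6.6,"dy":0,"dz":-14.2,"wx":0,"wy":0,"wz":0,"hand":50},{"dx":6.6,"dy":0,"dz":-14.2,"wx":0,"wy":0,"wz":0,"hand":50},{"dx":0,"dy":0,"dz":0,"wx":0,"wy":0,"wz":0,"hand":50},{"dx":0,"dy":0,"dz":0,"wx":0,"wy":0,"wz":0,"hand":50},{"dx":0,"dy":0,"dz":0,"wx":0,"wy":0,"wz":0,"hand":50}]'

```text
clock: 12.48
position: [0.4685, -0.0502, 0.0794]
ee_rot: [0.212, -0.041, 0.976, 0.007]
wrist_force: [-0.2, -0.0, -0.3]
finger_gap: 0.496
grip_force: 0.0
```

```bash
python3 -c "
from h import *
rel(-.07)"
```

```text
t12.48 pos [ 0.4685 -0.0502  0.0794] z [ 0.414  0.032 -0.91 ] y [-0.083  0.997 -0.003] gap0.50 grip0.0 F [-0.2 -0.  -0.3] q [-0.26 -0.22  2.47  0.29  0.51 -2.14]
rel [-6.1 -0.1 14.4] r 15.7 ang -0.402 lean -0.428 sidelean 0.004 yawerr -0.003
```

>>> play_rows --deltas '[{"dx":0,"dy":0,"dz":0,"wx":0,"wy":0,"wz":0,"hand":15},{"dx":0,"dy":0,"dz":0,"wx":0,"wy":0,"wz":0,"hand":10},{"dx":0,"dy":0,"dz":0,"wx":0,"wy":0,"wz":0,"hand":10},{"dx":0,"dy":0,"dz":0,"wx":0,"wy":0,"wz":0,"hand":10},{"dx":0,"dy":0,"dz":0,"wx":0,"wy":0,"wz":0,"hand":10}]' --force 60

```text
clock: 12.9
position: [0.467, -0.0504, 0.0788]
ee_rot: [0.212, -0.04, 0.976, 0.007]
wrist_force: [-1.5, 0.5, 5.7]
finger_gap: 0.223
grip_force: 58.4
```

>>> play_rows --deltas '[{"dx":1.55,"dy":0.14,"dz":0.6,"wx":-0.0089,"wy":0.1036,"wz":0,"hand":10},{"dx":1.6,"dy":0.14,"dz":0.44,"wx":-0.0089,"wy":0.1036,"wz":0,"hand":10},{"dx":1.64,"dy":0.14,"dz":0.28,"wx":-0.0089,"wy":0.1036,"wz":0,"hand":10},{"dx":1.66,"dy":0.14,"dz":0.1,"wx":-0.0089,"wy":0.1036,"wz":0,"hand":10},{"dx":1.66,"dy":0.14,"dz":-0.07,"wx":-0.0089,"wy":0.1036,"wz":0,"hand":10},{"dx":1.65,"dy":0.14,"dz":-0.24,"wx":-0.0089,"wy":0.1036,"wz":0,"hand":10},{"dx":1.6,"dy":0.14,"dz":-0.4,"wx":-0.0089,"wy":0.1036,"wz":0,"hand":10},{"dx":1.56,"dy":0.14,"dz":-0.58,"wx":-0.0089,"wy":0.1036,"wz":0,"hand":10},{"dx":0,"dy":0,"dz":0,"wx":0,"wy":0,"wz":0,"hand":10},{"dx":0,"dy":0,"dz":0,"wx":0,"wy":0,"wz":0,"hand":10}]'

```text
clock: 13.73
position: [0.4801, -0.0491, 0.081]
ee_rot: [-0.204, -0.041, 0.978, -0.011]
wrist_force: [-3.0, 1.3, 21.9]
finger_gap: 0.22
grip_force: 65.3
```

```bash
python3 -c "
from h import *
rel(-.07)"
```

```text
t13.73 pos [ 0.4801 -0.0491  0.081 ] z [-0.397 -0.038 -0.917] y [-0.085  0.996 -0.005] gap0.22 grip65.3 F [-3.   1.3 21.9] q [-0.1   0.33  1.88 -0.08  1.34 -1.72]
rel [ 5.6 -0.1 16. ] r 16.9 ang 0.335 lean 0.411 sidelean 0.004 yawerr -0.001
```

>>> play_rows --deltas '[{"dx":0,"dy":0,"dz":0,"wx":0,"wy":0,"wz":0,"hand":50},{"dx":0,"dy":0,"dz":0,"wx":0,"wy":0,"wz":0,"hand":50},{"dx":0,"dy":0,"dz":0,"wx":0,"wy":0,"wz":0,"hand":50},{"dx":0,"dy":0,"dz":20,"wx":0.006,"wy":-0.07,"wz":0,"hand":50},{"dx":-3,"dy":0,"dz":25,"wx":0.006,"wy":-0.07,"wz":0,"hand":50},{"dx":-3,"dy":5,"dz":25,"wx":0.006,"wy":-0.07,"wz":0,"hand":50},{"dx":-4,"dy":20,"dz":25,"wx":0.006,"wy":-0.07,"wz":0,"hand":50},{"dx":-5,"dy":20,"dz":25,"wx":0.006,"wy":-0.07,"wz":0,"hand":50},{"dx":-5,"dy":20,"dz":3,"wx":0.006,"wy":-0.07,"wz":0,"hand":50},{"dx":0,"dy":0,"dz":0,"wx":0.006,"wy":-0.07,"wz":0,"hand":50}]'

```text
clock: 14.57
position: [0.4596, 0.0181, 0.203]
ee_rot: [0.047, -0.042, 0.998, 0.001]
wrist_force: [-0.4, -0.6, 0.7]
finger_gap: 0.498
grip_force: 0.0
```

>>> play_rows --deltas '[{"dx":0,"dy":0,"dz":0,"wx":0,"wy":0,"wz":0,"hand":50},{"dx":0,"dy":0,"dz":0,"wx":0,"wy":0,"wz":0,"hand":50}]'

```text
clock: 14.73
position: [0.4576, 0.0159, 0.2001]
ee_rot: [0.042, -0.041, 0.998, -0.0]
wrist_force: [0.4, 0.2, 0.2]
finger_gap: 0.503
grip_force: 0.0
```

```bash
sed -i 's/>95)).mean/>70)).mean/' h.py; python3 -c "
from h import *
rel(.07); wheels('pics/w5.png')"
```

```text
t14.73 pos [0.4576 0.0159 0.2001] z [ 0.085  0.003 -0.996] y [-0.083  0.997 -0.004] gap0.50 grip0.0 F [0.4 0.2 0.2] q [-0.02 -0.19  2.14  0.01  1.11 -1.68]
rel [-11.3 -73.3 135.1] r 135.5 ang -0.084 lean -0.085 sidelean 0.004 yawerr -0.003
0.07 [('B', np.float64(-1.14), np.float64(-0.5), 'c-0.82'), ('B', np.float64(0.42), np.float64(1.2), 'c0.81')]
0 [('B', np.float64(-0.3), np.float64(0.45), 'c0.07'), ('R', np.float64(0.51), np.float64(1.2), 'c0.85')]
-0.07 [('B', np.float64(-1.3), np.float64(-1.14), 'c-1.22'), ('B', np.float64(-0.31), np.float64(0.47), 'c0.08')]
```

The right wheel is now at 4 (offset +0.01). Left trim of +0.08 next.

>>> play_rows --deltas '[{"dx":0.9,"dy":18.5,"dz":0,"wx":0,"wy":0,"wz":0,"hand":50},{"dx":0.9,"dy":18.5,"dz":0,"wx":0,"wy":0,"wz":0,"hand":50},{"dx":0.9,"dy":18.5,"dz":0,"wx":0,"wy":0,"wz":0,"hand":50},{"dx":0.9,"dy":18.4,"dz":-10,"wx":0,"wy":0,"wz":0,"hand":50},{"dx":0,"dy":0,"dz":-22,"wx":0,"wy":0,"wz":0,"hand":50},{"dx":0,"dy":0,"dz":-22,"wx":0,"wy":0,"wz":0,"hand":50},{"dx":0,"dy":0,"dz":-22,"wx":0,"wy":0,"wz":0,"hand":50},{"dx":0,"dy":0,"dz":-22,"wx":0,"wy":0,"wz":0,"hand":50},{"dx":0,"dy":0,"dz":-21,"wx":0,"wy":0,"wz":0,"hand":50},{"dx":0,"dy":0,"dz":0,"wx":0,"wy":0,"wz":0,"hand":50}]'

```text
clock: 15.62
position: [0.4589, 0.0889, 0.0757]
ee_rot: [0.037, -0.041, 0.998, -0.001]
wrist_force: [-0.7, -0.5, 0.1]
finger_gap: 0.499
grip_force: 0.0
```

>>> play_rows --deltas '[{"dx":0,"dy":0,"dz":0,"wx":0,"wy":0,"wz":0,"hand":50},{"dx":0,"dy":0,"dz":0,"wx":0,"wy":0,"wz":0,"hand":50}]'

```text
clock: 15.78
position: [0.4635, 0.0897, 0.0815]
ee_rot: [0.042, -0.041, 0.998, 0.0]
wrist_force: [0.5, -0.7, 0.7]
finger_gap: 0.5
grip_force: 0.0
```

```bash
python3 -c "
from h import *
rel(.07)"
```

```text
t15.78 pos [0.4635 0.0897 0.0815] z [ 0.085  0.004 -0.996] y [-0.082  0.997 -0.003] gap0.50 grip0.0 F [ 0.5 -0.7  0.7] q [ 0.14 -0.03  2.23 -0.01  0.85 -1.5 ]
rel [ 0.9 -0.3 16.5] r 16.5 ang 0.055 lean -0.085 sidelean 0.004 yawerr -0.004
```

>>> play_rows --deltas '[{"dx":0,"dy":0,"dz":0,"wx":0,"wy":0,"wz":0,"hand":10},{"dx":0,"dy":0,"dz":0,"wx":0,"wy":0,"wz":0,"hand":10},{"dx":0,"dy":0,"dz":0,"wx":0,"wy":0,"wz":0,"hand":10},{"dx":0,"dy":0,"dz":0,"wx":0,"wy":0,"wz":0,"hand":10},{"dx":0.7,"dy":0,"dz":0,"wx":-0.0036,"wy":0.042,"wz":0,"hand":10},{"dx":0.7,"dy":0,"dz":0,"wx":-0.0036,"wy":0.042,"wz":0,"hand":10},{"dx":0,"dy":0,"dz":0,"wx":0,"wy":0,"wz":0,"hand":10},{"dx":0,"dy":0,"dz":0,"wx":0,"wy":0,"wz":0,"hand":10},{"dx":0,"dy":0,"dz":0,"wx":0,"wy":0,"wz":0,"hand":50},{"dx":0,"dy":0,"dz":0,"wx":0,"wy":0,"wz":0,"hand":50}]'

```text
clock: 16.62
position: [0.4636, 0.0899, 0.0811]
ee_rot: [0.001, -0.041, 0.999, -0.002]
wrist_force: [0.5, -1.0, 0.4]
finger_gap: 0.483
grip_force: 0.0
```

>>> play_rows --deltas '[{"dx":0,"dy":0,"dz":0,"wx":0,"wy":0,"wz":0,"hand":50},{"dx":0,"dy":0,"dz":20,"wx":0,"wy":0,"wz":0,"hand":50},{"dx":0,"dy":0,"dz":30,"wx":0,"wy":0,"wz":0,"hand":50},{"dx":0,"dy":-10,"dz":30,"wx":0.004,"wy":-0.04,"wz":0,"hand":50},{"dx":-2,"dy":-20,"dz":30,"wx":0.004,"wy":-0.04,"wz":0,"hand":50},{"dx":-4,"dy":-20,"dz":10,"wx":0,"wy":0,"wz":0,"hand":50},{"dx":0,"dy":-24,"dz":0,"wx":0,"wy":0,"wz":0,"hand":50},{"dx":0,"dy":0,"dz":0,"wx":0,"wy":0,"wz":0,"hand":50},{"dx":0,"dy":0,"dz":0,"wx":0,"wy":0,"wz":0,"hand":50}]'

```text
clock: 17.37
position: [0.4574, 0.0151, 0.201]
ee_rot: [0.041, -0.04, 0.998, 0.001]
wrist_force: [0.1, 0.2, 0.8]
finger_gap: 0.502
grip_force: 0.0
```

```bash
python3 -c "
from h import *
rel(.07); wheels('pics/w6.png')"
```

```text
t17.37 pos [0.4574 0.0151 0.201 ] z [ 0.081  0.005 -0.997] y [-0.08   0.997 -0.002] gap0.50 grip0.0 F [0.1 0.2 0.8] q [-0.03 -0.19  2.14  0.01  1.12 -1.68]
rel [-11.6 -74.1 136. ] r 136.5 ang -0.085 lean -0.081 sidelean 0.002 yawerr -0.006
0.07 [('B', np.float64(-1.06), np.float64(-0.42), 'c-0.74'), ('B', np.float64(0.51), np.float64(1.2), 'c0.85')]
0 [('B', np.float64(-0.3), np.float64(0.45), 'c0.07'), ('R', np.float64(0.51), np.float64(1.2), 'c0.85')]
-0.07 [('B', np.float64(-1.3), np.float64(-1.15), 'c-1.23'), ('B', np.float64(-0.3), np.float64(0.47), 'c0.08')]
```

View pics/w6u.png

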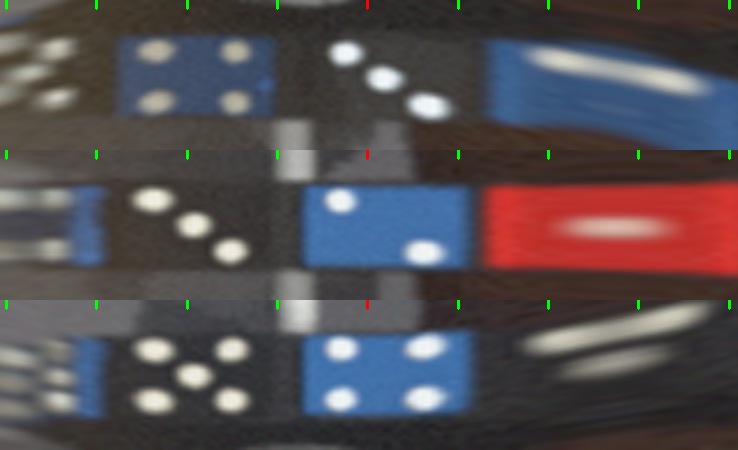

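The wheels read 3, 2, 4, all aligned (face centres at 386, 385, 386), so the box is unlocked. Now the lid grip at about (0.590, −0.050).

>>> play_rows --deltas '[{"dx":26.6,"dy":-13,"dz":0,"wx":-0.0014,"wy":0.016,"wz":0,"hand":60},{"dx":26.6,"dy":-13,"dz":0,"wx":-0.0014,"wy":0.016,"wz":0,"hand":60},{"dx":26.6,"dy":-13,"dz":0,"wx":-0.0014,"wy":0.016,"wz":0,"hand":60},{"dx":26.6,"dy":-13,"dz":0,"wx":-0.0014,"wy":0.016,"wz":0,"hand":60},{"dx":26.6,"dy":-13,"dz":0,"wx":-0.0014,"wy":0.016,"wz":0,"hand":60},{"dx":0,"dy":0,"dz":-20,"wx":0,"wy":0,"wz":0,"hand":60},{"dx":0,"dy":0,"dz":0,"wx":0,"wy":0,"wz":0,"hand":60},{"dx":0,"dy":0,"dz":0,"wx":0,"wy":0,"wz":0,"hand":60},{"dx":0,"dy":0,"dz":0,"wx":0,"wy":0,"wz":0,"hand":60}]'

```text
clock: 18.17
position: [0.5896, -0.048, 0.1802]
ee_rot: [-0.001, -0.042, 0.999, -0.001]
wrist_force: [-0.3, 0.4, 0.0]
finger_gap: 0.602
grip_force: 0.0
```

```bash
python3 -c "
from h import *
s,R=st(); c=get_calibration('wrist'); im=capture('wrist'); cv2.imwrite('pics/w7.png',im); 
for z in (.148,.13,.114): print(proj(c,[.590,-.0496,z]))
print(proj(c,s['position']+np.array([0,0,-.02])))"
```

```text
t18.17 pos [ 0.5896 -0.048   0.1802] z [-0.002 -0.002 -1.   ] y [-0.084  0.996 -0.002] gap0.60 grip0.0 F [-0.3  0.4  0. ] q [-0.12  0.15  1.84 -0.    1.16 -1.78]
[275.61825829 242.73233144]
[275.90858138 231.81000658]
[276.12974084 223.48970561]
[277.9809086  250.93024094]
```

View pics/w7.png

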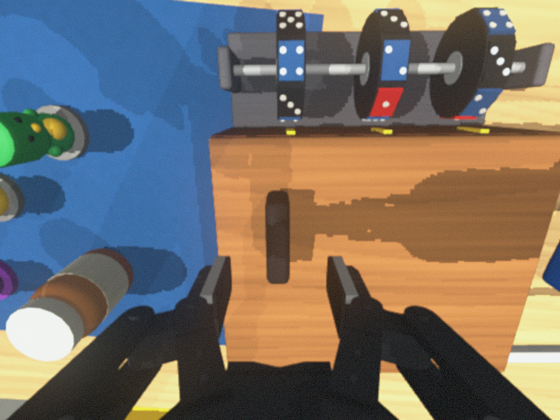

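The bar is centred at (278,237), between the pads. I lower and grip.

>>> play_rows --deltas '[{"dx":0,"dy":0,"dz":-18,"wx":0,"wy":0,"wz":0,"hand":60},{"dx":0,"dy":0,"dz":-18,"wx":0,"wy":0,"wz":0,"hand":60},{"dx":0,"dy":0,"dz":-18,"wx":0,"wy":0,"wz":0,"hand":60},{"dx":0,"dy":0,"dz":0,"wx":0,"wy":0,"wz":0,"hand":60},{"dx":0,"dy":0,"dz":0,"wx":0,"wy":0,"wz":0,"hand":10},{"dx":0,"dy":0,"dz":0,"wx":0,"wy":0,"wz":0,"hand":5},{"dx":0,"dy":0,"dz":0,"wx":0,"wy":0,"wz":0,"hand":5},{"dx":0,"dy":0,"dz":0,"wx":0,"wy":0,"wz":0,"hand":5},{"dx":0,"dy":0,"dz":0,"wx":0,"wy":0,"wz":0,"hand":5},{"dx":0,"dy":0,"dz":0,"wx":0,"wy":0,"wz":0,"hand":5}]' --force 40

```text
clock: 19.05
position: [0.5919, -0.0488, 0.1293]
ee_rot: [0.002, -0.042, 0.999, -0.001]
wrist_force: [-2.0, 3.0, 7.0]
finger_gap: 0.182
grip_force: 42.1
```

>>> play_rows --deltas '[{"dx":-1.3,"dy":15,"dz":0,"wx":0,"wy":0,"wz":0,"hand":5},{"dx":-1.3,"dy":15,"dz":0,"wx":0,"wy":0,"wz":0,"hand":5},{"dx":-1.3,"dy":15,"dz":0,"wx":0,"wy":0,"wz":0,"hand":5},{"dx":-1.3,"dy":15,"dz":0,"wx":0,"wy":0,"wz":0,"hand":5},{"dx":-1.3,"dy":15,"dz":0,"wx":0,"wy":0,"wz":0,"hand":5},{"dx":-1.3,"dy":15,"dz":0,"wx":0,"wy":0,"wz":0,"hand":5},{"dx":-1.3,"dy":15,"dz":0,"wx":0,"wy":0,"wz":0,"hand":5},{"dx":-1.3,"dy":15,"dz":0,"wx":0,"wy":0,"wz":0,"hand":5},{"dx":-1.3,"dy":15,"dz":0,"wx":0,"wy":0,"wz":0,"hand":5}]'

```text
clock: 19.8
position: [0.5794, 0.0858, 0.1293]
ee_rot: [0.001, -0.042, 0.999, -0.002]
wrist_force: [-4.3, -3.5, 8.2]
finger_gap: 0.176
grip_force: 42.4
```

>>> play_rows --deltas '[{"dx":-1.3,"dy":15,"dz":0,"wx":0,"wy":0,"wz":0,"hand":5},{"dx":-1.3,"dy":15,"dz":0,"wx":0,"wy":0,"wz":0,"hand":5},{"dx":-1.3,"dy":15,"dz":0,"wx":0,"wy":0,"wz":0,"hand":5},{"dx":-1.3,"dy":15,"dz":0,"wx":0,"wy":0,"wz":0,"hand":5},{"dx":-1.3,"dy":15,"dz":0,"wx":0,"wy":0,"wz":0,"hand":5},{"dx":-1.3,"dy":15,"dz":0,"wx":0,"wy":0,"wz":0,"hand":5},{"dx":-1.3,"dy":15,"dz":0,"wx":0,"wy":0,"wz":0,"hand":5},{"dx":-1.0,"dy":12,"dz":0,"wx":0,"wy":0,"wz":0,"hand":5},{"dx":0,"dy":0,"dz":0,"wx":0,"wy":0,"wz":0,"hand":5},{"dx":0,"dy":0,"dz":0,"wx":0,"wy":0,"wz":0,"hand":5}]'

```text
clock: 20.63
position: [0.5685, 0.2043, 0.1293]
ee_rot: [0.0, -0.042, 0.999, -0.001]
wrist_force: [-7.8, 0.3, 9.8]
finger_gap: 0.172
grip_force: 42.5
```

```bash
python3 -c "
from h import *
s,R=st(); B=Ro.from_euler('z',YAW).as_matrix(); print((B.T@(np.array(s['position'])-BO)).round(4))"
```

```text
t20.63 pos [0.5685 0.2043 0.1293] z [ 0.001 -0.002 -1.   ] y [-0.084  0.996 -0.002] gap0.17 grip42.5 F [-7.8  0.3  9.8] q [ 0.3   0.21  1.86 -0.    1.07 -1.35]
[-0.0397  0.1749  0.1293]
```

>>> play_rows --deltas '[{"dx":-0.4,"dy":5,"dz":0,"wx":0,"wy":0,"wz":0,"hand":5},{"dx":-0.4,"dy":5,"dz":0,"wx":0,"wy":0,"wz":0,"hand":5},{"dx":-0.3,"dy":4,"dz":0,"wx":0,"wy":0,"wz":0,"hand":5},{"dx":-0.2,"dy":3,"dz":0,"wx":0,"wy":0,"wz":0,"hand":5},{"dx":-0.2,"dy":2,"dz":0,"wx":0,"wy":0,"wz":0,"hand":5},{"dx":0,"dy":0,"dz":0,"wx":0,"wy":0,"wz":0,"hand":5},{"dx":0,"dy":0,"dz":0,"wx":0,"wy":0,"wz":0,"hand":5}]'

```text
clock: 21.22
position: [0.567, 0.2201, 0.1293]
ee_rot: [-0.0, -0.042, 0.999, -0.003]
wrist_force: [-7.6, -6.9, 10.8]
finger_gap: 0.18
grip_force: 42.8
```

```bash
python3 -c "
from h import *
s,R=st(); B=Ro.from_euler('z',YAW).as_matrix(); print((B.T@(np.array(s['position'])-BO)).round(4))"
```

```text
t21.22 pos [0.567  0.2201 0.1293] z [-0.    -0.006 -1.   ] y [-0.084  0.996 -0.006] gap0.18 grip42.8 F [-7.6 -6.9 10.8] q [ 0.33  0.22  1.85 -0.01  1.07 -1.32]
[-0.0398  0.1907  0.1293]
```

The lid is fully open: travel 0.270 m, with the stop felt. I release, rise and go to the figurines.

>>> play_rows --deltas '[{"dx":0,"dy":0,"dz":0,"wx":0,"wy":0,"wz":0,"hand":60},{"dx":0,"dy":0,"dz":0,"wx":0,"wy":0,"wz":0,"hand":60},{"dx":0,"dy":0,"dz":0,"wx":0,"wy":0,"wz":0,"hand":60},{"dx":0,"dy":0,"dz":30,"wx":0,"wy":0,"wz":0,"hand":60},{"dx":0,"dy":0,"dz":35,"wx":0,"wy":0,"wz":0,"hand":100},{"dx":0,"dy":0,"dz":35,"wx":0,"wy":0,"wz":0,"hand":100},{"dx":0,"dy":-30,"dz":28,"wx":0,"wy":0,"wz":0,"hand":100},{"dx":0,"dy":-37,"dz":18,"wx":0,"wy":0,"wz":0,"hand":100},{"dx":0,"dy":-40,"dz":0,"wx":0,"wy":0,"wz":0,"hand":100},{"dx":0,"dy":-40,"dz":0,"wx":0,"wy":0,"wz":0,"hand":100}]'

```text
clock: 22.05
position: [0.5689, 0.0742, 0.2758]
ee_rot: [0.003, -0.042, 0.999, -0.001]
wrist_force: [1.5, -0.6, -0.9]
finger_gap: 0.999
grip_force: 0.0
```

>>> play_rows --deltas '[{"dx":0,"dy":-40,"dz":0,"wx":0,"wy":0,"wz":0,"hand":100},{"dx":0,"dy":-40,"dz":0,"wx":0,"wy":0,"wz":0,"hand":100},{"dx":0,"dy":-40,"dz":0,"wx":0,"wy":0,"wz":0,"hand":100},{"dx":0,"dy":-40,"dz":0,"wx":0,"wy":0,"wz":0,"hand":100},{"dx":0,"dy":-40,"dz":0,"wx":0,"wy":0,"wz":0,"hand":100},{"dx":0,"dy":-40,"dz":0,"wx":0,"wy":0,"wz":0,"hand":100},{"dx":0,"dy":-40,"dz":0,"wx":0,"wy":0,"wz":0,"hand":100},{"dx":0,"dy":-40,"dz":0,"wx":0,"wy":0,"wz":0,"hand":100},{"dx":0,"dy":-40,"dz":0,"wx":0,"wy":0,"wz":0,"hand":100},{"dx":0,"dy":0,"dz":0,"wx":0,"wy":0,"wz":0,"hand":100}]'

```text
clock: 22.88
position: [0.567, -0.2922, 0.2725]
ee_rot: [0.0, -0.039, 0.999, -0.003]
wrist_force: [-0.2, 0.2, -0.0]
finger_gap: 1.001
grip_force: 0.0
```

```bash
python3 -c "
from h import *
s,R=st(); c=get_calibration('wrist'); im=capture('wrist'); cv2.imwrite('pics/w8.png',im)
for n,X in dict(green=(.554,-.275,.088),yel=(.635,-.36,.088),red=(.498,-.425,.088)).items(): print(n,proj(c,X))"
```

```text
t22.88 pos [ 0.567  -0.2922  0.2725] z [ 0.001 -0.006 -1.   ] y [-0.077  0.997 -0.007] gap1.00 grip0.0 F [-0.2  0.2 -0. ] q [-0.51  0.17  1.64 -0.01  1.33 -2.16]
green [295.39357209 174.68743589]
yel [219.22551203 234.67565984]
red [159.48768828 111.9457633 ]
```

View pics/w8.png

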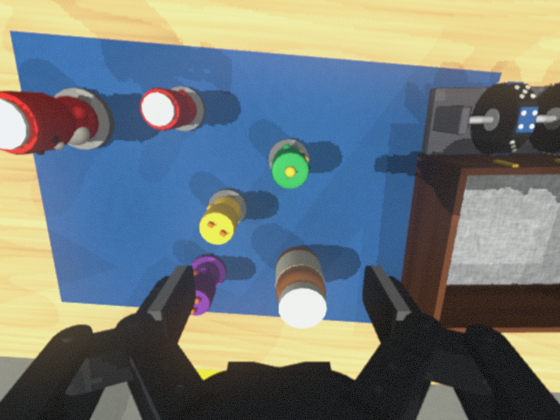

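Seen: green head at (291,170), yellow at (218,226), small red's white cap at (160,109). The look-alikes are purple at (207,280) and large red at (20,120); the jar is at (300,300). I work out positions, then go for green first.

```bash
cat >> h.py <<'E'
def figs(c,im):
    "head-top centres by colour, at head height"
    hsv=cv2.cvtColor(im,cv2.COLOR_BGR2HSV)
    for n,lo,hi in(('green',(50,120,40),(80,255,255)),('yellow',(22,150,90),(35,255,255)),('white',(0,0,150),(180,60,255))):
        m=cv2.morphologyEx(cv2.inRange(hsv,lo,hi),cv2.MORPH_CLOSE,np.ones((5,5),np.uint8)); k,l,s,ce=cv2.connectedComponentsWithStats(m)
        for i in range(1,k):
            if s[i,4]>250 and s[i,2]<80 and s[i,3]<80: print(n,s[i],ce[i].round(0),ray(c,*ce[i],.088).round(3))
E
python3 -c "
from h import *
c=get_calibration('wrist'); im=cv2.imread('pics/w8.png'); figs(c,im)
for p in((291,170),(218,226),(160,109)): print(p,ray(c,*p,.088).round(4))
for p in((288,157),(229,203),(188,108)): print('foot',p,ray(c,*p,.008).round(4))"
```

```text
green [ 272  145   37   44 1108] [289. 167.] [ 0.546 -0.279  0.088]
yellow [201 206  33  37 849] [216. 227.] [ 0.625 -0.359  0.088]
white [142  92  33  34 849] [158. 109.] [ 0.495 -0.422  0.088]
white [   0   99   27   50 1058] [ 11. 126.] [ 0.525 -0.581  0.088]
white [ 69 128  33  22 325] [ 82. 141.] [ 0.535 -0.507  0.088]
white [ 267  288   70   41 1647] [302. 308.] [ 0.732 -0.245  0.088]
white [  0 357  33  26 411] [ 10. 366.] [ 0.866 -0.653  0.088]
(291, 170) [ 0.5492 -0.2765  0.088 ]
(218, 226) [ 0.6237 -0.3575  0.088 ]
(160, 109) [ 0.4951 -0.4201  0.088 ]
foot (288, 157) [ 0.5474 -0.2778  0.008 ]
foot (229, 203) [ 0.6205 -0.3574  0.008 ]
foot (188, 108) [ 0.4938 -0.4141  0.008 ]
```

>>> play_rows --deltas '[{"dx":-9,"dy":7.5,"dz":0,"wx":0,"wy":0,"wz":0,"hand":100},{"dx":-9,"dy":7.5,"dz":-10,"wx":0,"wy":0,"wz":0,"hand":100},{"dx":0,"dy":0,"dz":-20,"wx":0,"wy":0,"wz":0,"hand":100},{"dx":0,"dy":0,"dz":-30,"wx":0,"wy":0,"wz":0,"hand":100},{"dx":0,"dy":0,"dz":-30,"wx":0,"wy":0,"wz":0,"hand":100},{"dx":0,"dy":0,"dz":-30,"wx":0,"wy":0,"wz":0,"hand":100},{"dx":0,"dy":0,"dz":-30,"wx":0,"wy":0,"wz":0,"hand":100},{"dx":0,"dy":0,"dz":0,"wx":0,"wy":0,"wz":0,"hand":100},{"dx":0,"dy":0,"dz":0,"wx":0,"wy":0,"wz":0,"hand":100},{"dx":0,"dy":0,"dz":0,"wx":0,"wy":0,"wz":0,"hand":100}]'

```text
clock: 23.77
position: [0.5505, -0.2693, 0.1249]
ee_rot: [0.001, -0.042, 0.999, -0.002]
wrist_force: [1.0, -0.2, 0.7]
finger_gap: 0.995
grip_force: 0.0
```

```bash
python3 -c "
from h import *
s,R=st(); c=get_calibration('wrist'); im=capture('wrist'); cv2.imwrite('pics/w9.png',im); figs(c,im)"
```

```text
t23.77 pos [ 0.5505 -0.2693  0.1249] z [ 0.003 -0.003 -1.   ] y [-0.084  0.996 -0.003] gap1.00 grip0.0 F [ 1.  -0.2  0.7] q [-0.49  0.23  1.85 -0.    1.06 -2.15]
yellow [ 117  255   72   68 1138] [147. 285.] [ 0.594 -0.359  0.088]
white [   0  106   50   58 2358] [ 22. 135.] [ 0.496 -0.427  0.088]
```

>>> play_rows --deltas '[{"dx":-1.5,"dy":-7.5,"dz":0,"wx":0,"wy":0,"wz":0,"hand":100},{"dx":0,"dy":0,"dz":-20,"wx":0,"wy":0,"wz":0,"hand":100},{"dx":0,"dy":0,"dz":-20,"wx":0,"wy":0,"wz":0,"hand":100},{"dx":0,"dy":0,"dz":-20,"wx":0,"wy":0,"wz":0,"hand":100},{"dx":0,"dy":0,"dz":-20,"wx":0,"wy":0,"wz":0,"hand":100},{"dx":0,"dy":0,"dz":0,"wx":0,"wy":0,"wz":0,"hand":100},{"dx":0,"dy":0,"dz":0,"wx":0,"wy":0,"wz":0,"hand":100},{"dx":0,"dy":0,"dz":0,"wx":0,"wy":0,"wz":0,"hand":100}]' --force 25

```text
clock: 24.48
position: [0.5494, -0.2787, 0.0452]
ee_rot: [0.002, -0.041, 0.999, -0.002]
wrist_force: [-0.1, 0.4, 0.1]
finger_gap: 1.004
grip_force: 0.0
```

```bash
python3 -c "
from h import *
s,R=st(); c=get_calibration('wrist'); im=capture('wrist'); cv2.imwrite('pics/w10.png',im)
hsv=cv2.cvtColor(im,cv2.COLOR_BGR2HSV); m=cv2.inRange(hsv,(50,120,40),(80,255,255)); ys,xs=np.nonzero(m); print(len(xs),xs.min(),xs.max(),ys.min(),ys.max(),ray(c,(xs.min()+xs.max())/2,ys.mean(),.08), proj(c,[.549,-.277,.088]))"
```

```text
t24.48 pos [ 0.5494 -0.2787  0.0452] z [ 0.004 -0.004 -1.   ] y [-0.083  0.997 -0.004] gap1.00 grip0.0 F [-0.1  0.4  0.1] q [-0.51  0.33  1.9  -0.    0.92 -2.16]
9455 221 320 217 359 [ 0.54139947 -0.28230483  0.08      ] [281.35450311 320.51400027]
```

>>> play_rows --deltas '[{"dx":-1,"dy":-2.5,"dz":0,"wx":0,"wy":0,"wz":0,"hand":100},{"dx":0,"dy":0,"dz":0,"wx":0,"wy":0,"wz":0,"hand":70},{"dx":0,"dy":0,"dz":0,"wx":0,"wy":0,"wz":0,"hand":60},{"dx":0,"dy":0,"dz":0,"wx":0,"wy":0,"wz":0,"hand":55},{"dx":0,"dy":0,"dz":0,"wx":0,"wy":0,"wz":0,"hand":50},{"dx":0,"dy":0,"dz":0,"wx":0,"wy":0,"wz":0,"hand":45},{"dx":0,"dy":0,"dz":0,"wx":0,"wy":0,"wz":0,"hand":40},{"dx":0,"dy":0,"dz":0,"wx":0,"wy":0,"wz":0,"hand":40}]' --force 25

```text
clock: 25.2
position: [0.5474, -0.2804, 0.0436]
ee_rot: [0.001, -0.041, 0.999, -0.002]
wrist_force: [-0.1, -0.6, 3.5]
finger_gap: 0.508
grip_force: 25.2
```

>>> play_rows --deltas '[{"dx":0,"dy":0,"dz":12,"wx":0,"wy":0,"wz":0,"hand":40},{"dx":0,"dy":0,"dz":24,"wx":0,"wy":0,"wz":0,"hand":40},{"dx":0,"dy":0,"dz":30,"wx":0,"wy":0,"wz":0,"hand":40},{"dx":0,"dy":0,"dz":30,"wx":0,"wy":0,"wz":0,"hand":40},{"dx":0,"dy":0,"dz":30,"wx":0,"wy":0,"wz":0,"hand":40},{"dx":0,"dy":0,"dz":24,"wx":0,"wy":0,"wz":0,"hand":40},{"dx":2,"dy":12,"dz":0,"wx":0,"wy":0,"wz":0,"hand":40},{"dx":3,"dy":20,"dz":0,"wx":0,"wy":0,"wz":0,"hand":40},{"dx":4,"dy":28,"dz":0,"wx":0,"wy":0,"wz":0,"hand":40},{"dx":4,"dy":28,"dz":0,"wx":0,"wy":0,"wz":0,"hand":40}]'

```text
clock: 26.03
position: [0.5592, -0.1908, 0.1922]
ee_rot: [-0.0, -0.041, 0.999, -0.001]
wrist_force: [0.8, 0.5, -1.7]
finger_gap: 0.513
grip_force: 25.9
```

>>> play_rows --deltas '[{"dx":4,"dy":28,"dz":0,"wx":0,"wy":0,"wz":0,"hand":40},{"dx":4,"dy":28,"dz":0,"wx":0,"wy":0,"wz":0,"hand":40},{"dx":4,"dy":28,"dz":0,"wx":0,"wy":0,"wz":0,"hand":40},{"dx":4,"dy":28,"dz":0,"wx":0,"wy":0,"wz":0,"hand":40},{"dx":4,"dy":28,"dz":0,"wx":0,"wy":0,"wz":0,"hand":40},{"dx":3,"dy":15,"dz":0,"wx":0,"wy":0,"wz":0,"hand":40},{"dx":0,"dy":7,"dz":0,"wx":0,"wy":0,"wz":0,"hand":40},{"dx":0,"dy":0,"dz":0,"wx":0,"wy":0,"wz":0,"hand":40},{"dx":0,"dy":0,"dz":0,"wx":0,"wy":0,"wz":0,"hand":40}]'

```text
clock: 26.78
position: [0.5823, -0.0301, 0.1923]
ee_rot: [-0.0, -0.042, 0.999, -0.001]
wrist_force: [-1.3, -0.1, -1.8]
finger_gap: 0.505
grip_force: 25.9
```

>>> play_rows --deltas '[{"dx":0,"dy":0,"dz":-20,"wx":0,"wy":0,"wz":0,"hand":40},{"dx":0,"dy":0,"dz":-25,"wx":0,"wy":0,"wz":0,"hand":40},{"dx":0,"dy":0,"dz":-25,"wx":0,"wy":0,"wz":0,"hand":40},{"dx":0,"dy":0,"dz":-25,"wx":0,"wy":0,"wz":0,"hand":40},{"dx":0,"dy":0,"dz":-20,"wx":0,"wy":0,"wz":0,"hand":40},{"dx":0,"dy":0,"dz":-12,"wx":0,"wy":0,"wz":0,"hand":40},{"dx":0,"dy":0,"dz":-6,"wx":0,"wy":0,"wz":0,"hand":40},{"dx":0,"dy":0,"dz":0,"wx":0,"wy":0,"wz":0,"hand":40},{"dx":0,"dy":0,"dz":0,"wx":0,"wy":0,"wz":0,"hand":40}]'

```text
clock: 27.53
position: [0.5836, -0.0307, 0.0607]
ee_rot: [0.001, -0.041, 0.999, -0.001]
wrist_force: [0.2, -0.5, -1.7]
finger_gap: 0.508
grip_force: 25.9
```

>>> play_rows --deltas '[{"dx":0,"dy":0,"dz":-2,"wx":0,"wy":0,"wz":0,"hand":40},{"dx":0,"dy":0,"dz":-2,"wx":0,"wy":0,"wz":0,"hand":40},{"dx":0,"dy":0,"dz":0,"wx":0,"wy":0,"wz":0,"hand":40},{"dx":0,"dy":0,"dz":0,"wx":0,"wy":0,"wz":0,"hand":40}]'

```text
clock: 27.87
position: [0.5835, -0.0301, 0.0567]
ee_rot: [0.001, -0.042, 0.999, -0.001]
wrist_force: [-0.3, -0.2, -0.7]
finger_gap: 0.51
grip_force: 25.9
```

>>> play_rows --deltas '[{"dx":0,"dy":0,"dz":-1.5,"wx":0,"wy":0,"wz":0,"hand":40},{"dx":0,"dy":0,"dz":-1.5,"wx":0,"wy":0,"wz":0,"hand":40},{"dx":0,"dy":0,"dz":0,"wx":0,"wy":0,"wz":0,"hand":40},{"dx":0,"dy":0,"dz":0,"wx":0,"wy":0,"wz":0,"hand":40}]'

```text
clock: 28.2
position: [0.5828, -0.03, 0.0529]
ee_rot: [0.0, -0.041, 0.999, -0.001]
wrist_force: [0.1, -0.4, -1.2]
finger_gap: 0.51
grip_force: 25.9
```

>>> play_rows --deltas '[{"dx":0,"dy":0,"dz":-1.5,"wx":0,"wy":0,"wz":0,"hand":40},{"dx":0,"dy":0,"dz":0,"wx":0,"wy":0,"wz":0,"hand":40},{"dx":0,"dy":0,"dz":0,"wx":0,"wy":0,"wz":0,"hand":40},{"dx":0,"dy":0,"dz":0,"wx":0,"wy":0,"wz":0,"hand":40}]'

```text
clock: 28.53
position: [0.5832, -0.0301, 0.0516]
ee_rot: [0.001, -0.041, 0.999, -0.001]
wrist_force: [-0.2, -0.2, -0.9]
finger_gap: 0.509
grip_force: 25.8
```

>>> play_rows --deltas '[{"dx":0,"dy":0,"dz":-1.2,"wx":0,"wy":0,"wz":0,"hand":40},{"dx":0,"dy":0,"dz":0,"wx":0,"wy":0,"wz":0,"hand":40},{"dx":0,"dy":0,"dz":0,"wx":0,"wy":0,"wz":0,"hand":40},{"dx":0,"dy":0,"dz":0,"wx":0,"wy":0,"wz":0,"hand":40}]'

```text
clock: 28.87
position: [0.5835, -0.0303, 0.0515]
ee_rot: [0.001, -0.041, 0.999, -0.001]
wrist_force: [-1.0, -0.1, 5.1]
finger_gap: 0.507
grip_force: 25.8
```

>>> play_rows --deltas '[{"dx":0,"dy":0,"dz":0,"wx":0,"wy":0,"wz":0,"hand":60},{"dx":0,"dy":0,"dz":0,"wx":0,"wy":0,"wz":0,"hand":72},{"dx":0,"dy":0,"dz":0,"wx":0,"wy":0,"wz":0,"hand":72},{"dx":0,"dy":0,"dz":12,"wx":0,"wy":0,"wz":0,"hand":72},{"dx":0,"dy":0,"dz":25,"wx":0,"wy":0,"wz":0,"hand":72},{"dx":0,"dy":0,"dz":35,"wx":0,"wy":0,"wz":0,"hand":72},{"dx":0,"dy":0,"dz":40,"wx":0,"wy":0,"wz":0,"hand":72},{"dx":0,"dy":0,"dz":40,"wx":0,"wy":0,"wz":0,"hand":100},{"dx":0,"dy":-20,"dz":40,"wx":0,"wy":0,"wz":0,"hand":100},{"dx":3,"dy":-36,"dz":10,"wx":0,"wy":0,"wz":0,"hand":100}]'

```text
clock: 29.7
position: [0.5895, -0.0831, 0.2584]
ee_rot: [0.006, -0.043, 0.999, -0.002]
wrist_force: [1.2, -0.1, 1.0]
finger_gap: 0.997
grip_force: 0.0
```

>>> play_rows --deltas '[{"dx":3,"dy":-37,"dz":0,"wx":0,"wy":0,"wz":0,"hand":100},{"dx":3,"dy":-37,"dz":0,"wx":0,"wy":0,"wz":0,"hand":100},{"dx":3,"dy":-37,"dz":0,"wx":0,"wy":0,"wz":0,"hand":100},{"dx":3,"dy":-37,"dz":0,"wx":0,"wy":0,"wz":0,"hand":100},{"dx":3,"dy":-37,"dz":0,"wx":0,"wy":0,"wz":0,"hand":100},{"dx":3,"dy":-37,"dz":0,"wx":0,"wy":0,"wz":0,"hand":100},{"dx":3,"dy":-37,"dz":0,"wx":0,"wy":0,"wz":0,"hand":100},{"dx":0,"dy":0,"dz":0,"wx":0,"wy":0,"wz":0,"hand":100},{"dx":0,"dy":0,"dz":0,"wx":0,"wy":0,"wz":0,"hand":100}]'

```text
clock: 30.45
position: [0.6065, -0.3461, 0.2491]
ee_rot: [0.0, -0.04, 0.999, -0.001]
wrist_force: [-0.4, 0.7, -0.8]
finger_gap: 1.003
grip_force: 0.0
```

```bash
python3 -c "
from h import *
s,R=st(); c=get_calibration('wrist'); im=capture('wrist'); cv2.imwrite('pics/w11.png',im); figs(c,im)
im=capture('top'); cv2.imwrite('pics/t11.png',im); print('top'); figs(get_calibration('top'),im)
hsv=cv2.cvtColor(im,cv2.COLOR_BGR2HSV); c=get_calibration('top')
for n,lo,hi in(('g',(45,100,40),(80,255,255)),('y',(20,120,90),(35,255,255))):
  k,l,st_,ce=cv2.connectedComponentsWithStats(cv2.inRange(hsv,lo,hi))
  for i in range(1,k):
    if 20<st_[i,4]<300: print(n,st_[i],ray(c,*ce[i],.085).round(3))
"
```

```text
t30.45 pos [ 0.6065 -0.3461  0.2491] z [ 0.    -0.002 -1.   ] y [-0.079  0.997 -0.002] gap1.00 grip0.0 F [-0.4  0.7 -0.8] q [-0.55  0.3   1.53 -0.    1.31 -2.2 ]
green [537 166  23  45 637] [550. 187.] [ 0.58  -0.059  0.088]
yellow [ 243  185   37   39 1064] [260. 205.] [ 0.625 -0.364  0.088]
yellow [202 364  26  16 254] [212. 370.] [ 0.862 -0.415  0.088]
white [   0   50   59   61 2729] [29. 80.] [ 0.517 -0.592  0.088]
white [ 186   50   36   39 1112] [203.  69.] [ 0.495 -0.426  0.088]
white [ 86  97  45  26 397] [108. 113.] [ 0.542 -0.52   0.088]
white [ 513  201   47   72 2468] [540. 242.] [ 0.643 -0.047  0.088]
white [  0 351  37  36 594] [ 13. 363.] [ 0.873 -0.68   0.088]
white [421 390  43  30 578] [442. 406.] [ 0.903 -0.092  0.088]
top
white [334 130  19  19 281] [343. 139.] [ 0.724 -0.254  0.088]
white [507 338  27  30 399] [520. 352.] [ 0.099 -0.763  0.088]
white [283 344  52  36 295] [309. 361.] [ 0.063 -0.156  0.088]
white [  0 393  39  27 701] [ 22. 406.] [-0.075  0.671  0.088]
g [263 176  14  16 147] [ 0.583 -0.03   0.085]
y [379 166   6   7  32] [ 0.632 -0.372  0.085]
```

>>> play_rows --deltas '[{"dx":9,"dy":-8.5,"dz":0,"wx":0,"wy":0,"wz":0,"hand":100},{"dx":9,"dy":-8.5,"dz":-15,"wx":0,"wy":0,"wz":0,"hand":100},{"dx":0,"dy":0,"dz":-25,"wx":0,"wy":0,"wz":0,"hand":100},{"dx":0,"dy":0,"dz":-30,"wx":0,"wy":0,"wz":0,"hand":100},{"dx":0,"dy":0,"dz":-30,"wx":0,"wy":0,"wz":0,"hand":100},{"dx":0,"dy":0,"dz":-30,"wx":0,"wy":0,"wz":0,"hand":100},{"dx":0,"dy":0,"dz":-10,"wx":0,"wy":0,"wz":0,"hand":100},{"dx":0,"dy":0,"dz":0,"wx":0,"wy":0,"wz":0,"hand":100},{"dx":0,"dy":0,"dz":0,"wx":0,"wy":0,"wz":0,"hand":100},{"dx":0,"dy":0,"dz":0,"wx":0,"wy":0,"wz":0,"hand":100}]'

```text
clock: 31.38
position: [0.6268, -0.361, 0.1125]
ee_rot: [0.002, -0.042, 0.999, -0.002]
wrist_force: [0.0, 0.3, 1.2]
finger_gap: 1.003
grip_force: 0.0
```

```bash
cat >> h.py <<'E'
def near(lo,hi):
    s,R=st(); c=get_calibration('wrist'); im=capture('wrist'); hsv=cv2.cvtColor(im,cv2.COLOR_BGR2HSV)
    k,l,t,ce=cv2.connectedComponentsWithStats(cv2.inRange(hsv,lo,hi)); 
    for i in range(1,k):
        if t[i,4]>400: print(t[i],ce[i].round(0),ray(c,*ce[i],.088).round(4))
E
python3 -c "
from h import *
near((22,150,90),(35,255,255))"
```

```text
t31.38 pos [ 0.6268 -0.361   0.1125] z [ 0.004 -0.005 -1.   ] y [-0.084  0.996 -0.005] gap1.00 grip0.0 F [0.  0.3 1.2] q [-0.56  0.43  1.6  -0.    1.1  -2.21]
[ 242  190   64   75 2957] [274. 230.] [ 0.6152 -0.3646  0.088 ]
```

>>> play_rows --deltas '[{"dx":-2,"dy":-3,"dz":0,"wx":0,"wy":0,"wz":0,"hand":100},{"dx":0,"dy":0,"dz":-18,"wx":0,"wy":0,"wz":0,"hand":100},{"dx":0,"dy":0,"dz":-25,"wx":0,"wy":0,"wz":0,"hand":100},{"dx":0,"dy":0,"dz":-25,"wx":0,"wy":0,"wz":0,"hand":100},{"dx":0,"dy":0,"dz":0,"wx":0,"wy":0,"wz":0,"hand":100},{"dx":0,"dy":0,"dz":0,"wx":0,"wy":0,"wz":0,"hand":100},{"dx":0,"dy":0,"dz":0,"wx":0,"wy":0,"wz":0,"hand":100}]'

```text
clock: 32.02
position: [0.6241, -0.3647, 0.0437]
ee_rot: [0.001, -0.041, 0.999, -0.002]
wrist_force: [0.0, -0.9, -0.6]
finger_gap: 0.997
grip_force: 0.0
```

>>> play_rows --deltas '[{"dx":0,"dy":0,"dz":0,"wx":0,"wy":0,"wz":0,"hand":80},{"dx":0,"dy":0,"dz":0,"wx":0,"wy":0,"wz":0,"hand":70},{"dx":0,"dy":0,"dz":0,"wx":0,"wy":0,"wz":0,"hand":60},{"dx":0,"dy":0,"dz":0,"wx":0,"wy":0,"wz":0,"hand":55},{"dx":0,"dy":0,"dz":0,"wx":0,"wy":0,"wz":0,"hand":50},{"dx":0,"dy":0,"dz":0,"wx":0,"wy":0,"wz":0,"hand":45},{"dx":0,"dy":0,"dz":0,"wx":0,"wy":0,"wz":0,"hand":40},{"dx":0,"dy":0,"dz":0,"wx":0,"wy":0,"wz":0,"hand":40}]' --force 25

```text
clock: 32.68
position: [0.6237, -0.3642, 0.0428]
ee_rot: [0.001, -0.041, 0.999, -0.002]
wrist_force: [-1.0, -0.5, 4.9]
finger_gap: 0.508
grip_force: 25.3
```

>>> play_rows --deltas '[{"dx":0,"dy":0,"dz":12,"wx":0,"wy":0,"wz":0,"hand":40},{"dx":0,"dy":0,"dz":24,"wx":0,"wy":0,"wz":0,"hand":40},{"dx":0,"dy":0,"dz":30,"wx":0,"wy":0,"wz":0,"hand":40},{"dx":0,"dy":0,"dz":30,"wx":0,"wy":0,"wz":0,"hand":40},{"dx":0,"dy":0,"dz":30,"wx":0,"wy":0,"wz":0,"hand":40},{"dx":0,"dy":0,"dz":24,"wx":0,"wy":0,"wz":0,"hand":40},{"dx":2,"dy":14,"dz":0,"wx":0,"wy":0,"wz":0,"hand":40},{"dx":3,"dy":24,"dz":0,"wx":0,"wy":0,"wz":0,"hand":40},{"dx":3,"dy":30,"dz":0,"wx":0,"wy":0,"wz":0,"hand":40},{"dx":3,"dy":32,"dz":0,"wx":0,"wy":0,"wz":0,"hand":40}]'

```text
clock: 33.52
position: [0.633, -0.2625, 0.1902]
ee_rot: [-0.001, -0.041, 0.999, -0.001]
wrist_force: [0.7, -0.2, -1.8]
finger_gap: 0.507
grip_force: 25.9
```

>>> play_rows --deltas '[{"dx":4,"dy":34,"dz":0,"wx":0,"wy":0,"wz":0,"hand":40},{"dx":4,"dy":34,"dz":0,"wx":0,"wy":0,"wz":0,"hand":40},{"dx":4,"dy":34,"dz":0,"wx":0,"wy":0,"wz":0,"hand":40},{"dx":4,"dy":34,"dz":0,"wx":0,"wy":0,"wz":0,"hand":40},{"dx":4,"dy":34,"dz":0,"wx":0,"wy":0,"wz":0,"hand":40},{"dx":4,"dy":34,"dz":0,"wx":0,"wy":0,"wz":0,"hand":40},{"dx":4,"dy":34,"dz":0,"wx":0,"wy":0,"wz":0,"hand":40},{"dx":4,"dy":34,"dz":0,"wx":0,"wy":0,"wz":0,"hand":40},{"dx":1,"dy":20,"dz":0,"wx":0,"wy":0,"wz":0,"hand":40},{"dx":0,"dy":8,"dz":0,"wx":0,"wy":0,"wz":0,"hand":40}]'

```text
clock: 34.35
position: [0.6657, 0.0404, 0.19]
ee_rot: [-0.001, -0.043, 0.999, -0.001]
wrist_force: [-0.1, -0.0, -1.8]
finger_gap: 0.509
grip_force: 26.0
```

>>> play_rows --deltas '[{"dx":0,"dy":0,"dz":0,"wx":0,"wy":0,"wz":0,"hand":40},{"dx":0,"dy":0,"dz":0,"wx":0,"wy":0,"wz":0,"hand":40},{"dx":0,"dy":0,"dz":0,"wx":0,"wy":0,"wz":0,"hand":40}]'

```text
clock: 34.6
position: [0.6666, 0.035, 0.191]
ee_rot: [-0.0, -0.041, 0.999, -0.002]
wrist_force: [-0.3, -0.7, -1.3]
finger_gap: 0.508
grip_force: 26.0
```

>>> play_rows --deltas '[{"dx":0,"dy":0,"dz":-20,"wx":0,"wy":0,"wz":0,"hand":40},{"dx":0,"dy":0,"dz":-25,"wx":0,"wy":0,"wz":0,"hand":40},{"dx":0,"dy":0,"dz":-25,"wx":0,"wy":0,"wz":0,"hand":40},{"dx":0,"dy":0,"dz":-25,"wx":0,"wy":0,"wz":0,"hand":40},{"dx":0,"dy":0,"dz":-20,"wx":0,"wy":0,"wz":0,"hand":40},{"dx":0,"dy":0,"dz":-14,"wx":0,"wy":0,"wz":0,"hand":40},{"dx":0,"dy":0,"dz":-7,"wx":0,"wy":0,"wz":0,"hand":40},{"dx":0,"dy":0,"dz":0,"wx":0,"wy":0,"wz":0,"hand":40},{"dx":0,"dy":0,"dz":0,"wx":0,"wy":0,"wz":0,"hand":40}]'

```text
clock: 35.35
position: [0.6676, 0.0356, 0.0562]
ee_rot: [0.001, -0.041, 0.999, -0.001]
wrist_force: [-0.6, 0.1, -1.0]
finger_gap: 0.507
grip_force: 26.0
```

>>> play_rows --deltas '[{"dx":0,"dy":0,"dz":-1.2,"wx":0,"wy":0,"wz":0,"hand":40},{"dx":0,"dy":0,"dz":-0.8,"wx":0,"wy":0,"wz":0,"hand":40},{"dx":0,"dy":0,"dz":0,"wx":0,"wy":0,"wz":0,"hand":40},{"dx":0,"dy":0,"dz":0,"wx":0,"wy":0,"wz":0,"hand":40}]'

```text
clock: 35.68
position: [0.6677, 0.0364, 0.0547]
ee_rot: [0.001, -0.042, 0.999, -0.001]
wrist_force: [-1.2, 0.5, -2.3]
finger_gap: 0.508
grip_force: 26.0
```

>>> play_rows --deltas '[{"dx":0,"dy":0,"dz":-1.5,"wx":0,"wy":0,"wz":0,"hand":40},{"dx":0,"dy":0,"dz":-1.5,"wx":0,"wy":0,"wz":0,"hand":40},{"dx":0,"dy":0,"dz":0,"wx":0,"wy":0,"wz":0,"hand":40},{"dx":0,"dy":0,"dz":0,"wx":0,"wy":0,"wz":0,"hand":40}]'

```text
clock: 36.02
position: [0.6673, 0.0363, 0.0508]
ee_rot: [0.001, -0.041, 0.999, -0.001]
wrist_force: [-0.3, -0.3, -1.4]
finger_gap: 0.511
grip_force: 25.9
```

>>> play_rows --deltas '[{"dx":0,"dy":0,"dz":-1,"wx":0,"wy":0,"wz":0,"hand":40},{"dx":0,"dy":0,"dz":0,"wx":0,"wy":0,"wz":0,"hand":40},{"dx":0,"dy":0,"dz":0,"wx":0,"wy":0,"wz":0,"hand":40},{"dx":0,"dy":0,"dz":0,"wx":0,"wy":0,"wz":0,"hand":40}]'

```text
clock: 36.35
position: [0.6675, 0.0363, 0.0508]
ee_rot: [0.001, -0.041, 0.999, -0.001]
wrist_force: [-1.7, -1.2, 5.5]
finger_gap: 0.509
grip_force: 26.2
```

>>> play_rows --deltas '[{"dx":0,"dy":0,"dz":0,"wx":0,"wy":0,"wz":0,"hand":60},{"dx":0,"dy":0,"dz":0,"wx":0,"wy":0,"wz":0,"hand":72},{"dx":0,"dy":0,"dz":0,"wx":0,"wy":0,"wz":0,"hand":72},{"dx":0,"dy":0,"dz":12,"wx":0,"wy":0,"wz":0,"hand":72},{"dx":0,"dy":0,"dz":25,"wx":0,"wy":0,"wz":0,"hand":72},{"dx":0,"dy":0,"dz":35,"wx":0,"wy":0,"wz":0,"hand":72},{"dx":0,"dy":0,"dz":40,"wx":0,"wy":0,"wz":0,"hand":72},{"dx":0,"dy":0,"dz":40,"wx":0,"wy":0,"wz":0,"hand":100},{"dx":-10,"dy":-25,"dz":40,"wx":0,"wy":0,"wz":0,"hand":100},{"dx":-14,"dy":-38,"dz":10,"wx":0,"wy":0,"wz":-0.025,"hand":100}]'

```text
clock: 37.18
position: [0.6487, -0.0209, 0.2553]
ee_rot: [0.007, -0.031, 0.999, -0.001]
wrist_force: [1.2, -0.8, 0.2]
finger_gap: 0.999
grip_force: 0.0
```

>>> play_rows --deltas '[{"dx":-14,"dy":-38,"dz":0,"wx":0,"wy":0,"wz":-0.03,"hand":100},{"dx":-14,"dy":-38,"dz":0,"wx":0,"wy":0,"wz":-0.03,"hand":100},{"dx":-14,"dy":-38,"dz":0,"wx":0,"wy":0,"wz":-0.03,"hand":100},{"dx":-14,"dy":-38,"dz":0,"wx":0,"wy":0,"wz":-0.03,"hand":100},{"dx":-14,"dy":-38,"dz":0,"wx":0,"wy":0,"wz":-0.03,"hand":100},{"dx":-14,"dy":-38,"dz":0,"wx":0,"wy":0,"wz":-0.03,"hand":100},{"dx":-14,"dy":-38,"dz":0,"wx":0,"wy":0,"wz":-0.03,"hand":100},{"dx":-14,"dy":-38,"dz":0,"wx":0,"wy":0,"wz":-0.03,"hand":100},{"dx":-14,"dy":-38,"dz":0,"wx":0,"wy":0,"wz":-0.03,"hand":100},{"dx":-10,"dy":-20,"dz":0,"wx":0,"wy":0,"wz":0,"hand":100}]'

```text
clock: 38.02
position: [0.5067, -0.3893, 0.2471]
ee_rot: [0.0, 0.108, 0.994, -0.002]
wrist_force: [-0.2, 0.7, 0.6]
finger_gap: 1.0
grip_force: 0.0
```

>>> play_rows --deltas '[{"dx":0,"dy":0,"dz":0,"wx":0,"wy":0,"wz":0,"hand":100},{"dx":0,"dy":0,"dz":0,"wx":0,"wy":0,"wz":0,"hand":100},{"dx":0,"dy":0,"dz":0,"wx":0,"wy":0,"wz":0,"hand":100}]'

```text
clock: 38.27
position: [0.5085, -0.3849, 0.2466]
ee_rot: [0.0, 0.106, 0.994, -0.001]
wrist_force: [-0.2, -0.3, -0.0]
finger_gap: 0.996
grip_force: 0.0
```

```bash
python3 -c "
from h import *
s,R=st(); c=get_calibration('wrist'); im=capture('wrist'); cv2.imwrite('pics/w12.png',im); figs(c,im)
im=capture('top'); cv2.imwrite('pics/t12.png',im); hsv=cv2.cvtColor(im,cv2.COLOR_BGR2HSV); c=get_calibration('top')
for n,lo,hi in(('g',(45,100,40),(80,255,255)),('y',(20,120,90),(35,255,255))):
  k,l,st_,ce=cv2.connectedComponentsWithStats(cv2.inRange(hsv,lo,hi))
  for i in range(1,k):
    if 20<st_[i,4]<300: print(n,st_[i],ray(c,*ce[i],.095).round(3))
"
```

```text
t38.27 pos [ 0.5085 -0.3849  0.2466] z [ 0.001 -0.002 -1.   ] y [ 0.211  0.978 -0.002] gap1.00 grip0.0 F [-0.2 -0.3 -0. ] q [-0.69  0.18  1.67 -0.    1.28 -2.04]
white [221 169  34  34 820] [238. 186.] [ 0.495 -0.426  0.088]
white [  83  225   49   44 1645] [107. 247.] [ 0.532 -0.589  0.088]
white [  0 333  29  44 439] [ 13. 357.] [ 0.656 -0.773  0.088]
white [422 388  30  27 289] [433. 400.] [ 0.848 -0.239  0.088]
g [263 176  14  16 160] [ 0.582 -0.031  0.095]
y [242 148  15  18 186] [0.666 0.034 0.095]
```

>>> play_rows --deltas '[{"dx":-6.5,"dy":-20,"dz":0,"wx":0,"wy":0,"wz":0,"hand":100},{"dx":-6.5,"dy":-20,"dz":-10,"wx":0,"wy":0,"wz":0,"hand":100},{"dx":0,"dy":0,"dz":-20,"wx":0,"wy":0,"wz":0,"hand":100},{"dx":0,"dy":0,"dz":-30,"wx":0,"wy":0,"wz":0,"hand":100},{"dx":0,"dy":0,"dz":-30,"wx":0,"wy":0,"wz":0,"hand":100},{"dx":0,"dy":0,"dz":-30,"wx":0,"wy":0,"wz":0,"hand":100},{"dx":0,"dy":0,"dz":-14,"wx":0,"wy":0,"wz":0,"hand":100},{"dx":0,"dy":0,"dz":0,"wx":0,"wy":0,"wz":0,"hand":100},{"dx":0,"dy":0,"dz":0,"wx":0,"wy":0,"wz":0,"hand":100},{"dx":0,"dy":0,"dz":0,"wx":0,"wy":0,"wz":0,"hand":100}]'

```text
clock: 39.2
position: [0.497, -0.4259, 0.1144]
ee_rot: [0.002, 0.105, 0.994, -0.002]
wrist_force: [0.9, 0.1, 0.0]
finger_gap: 1.003
grip_force: 0.0
```

```bash
python3 -c "
from h import *
near((0,0,150),(180,60,255))"
```

```text
t39.20 pos [ 0.497  -0.4259  0.1144] z [ 0.003 -0.005 -1.   ] y [ 0.21   0.978 -0.004] gap1.00 grip0.0 F [0.9 0.1 0. ] q [-0.75  0.31  1.76 -0.    1.06 -2.1 ]
[204  51 347  80 403] [378.  90.] [ 0.418  -0.3548  0.088 ]
[102 220  52  31 472] [123. 231.] [ 0.4663 -0.5185  0.088 ]
[ 252  222   54   48 1961] [279. 246.] [ 0.4969 -0.4257  0.088 ]
[  11  322   55   51 1368] [ 32. 343.] [ 0.5355 -0.6166  0.088 ]
```

Centred within 1 mm. I descend and grip.

>>> play_rows --deltas '[{"dx":0,"dy":0,"dz":-20,"wx":0,"wy":0,"wz":0,"hand":100},{"dx":0,"dy":0,"dz":-25,"wx":0,"wy":0,"wz":0,"hand":100},{"dx":0,"dy":0,"dz":-25,"wx":0,"wy":0,"wz":0,"hand":100},{"dx":0,"dy":0,"dz":0,"wx":0,"wy":0,"wz":0,"hand":100},{"dx":0,"dy":0,"dz":0,"wx":0,"wy":0,"wz":0,"hand":100},{"dx":0,"dy":0,"dz":0,"wx":0,"wy":0,"wz":0,"hand":100}]'

```text
clock: 39.75
position: [0.4968, -0.4266, 0.0447]
ee_rot: [0.002, 0.106, 0.994, -0.002]
wrist_force: [0.7, -0.5, 0.8]
finger_gap: 1.001
grip_force: 0.0
```

>>> play_rows --deltas '[{"dx":0,"dy":0,"dz":0,"wx":0,"wy":0,"wz":0,"hand":80},{"dx":0,"dy":0,"dz":0,"wx":0,"wy":0,"wz":0,"hand":70},{"dx":0,"dy":0,"dz":0,"wx":0,"wy":0,"wz":0,"hand":60},{"dx":0,"dy":0,"dz":0,"wx":0,"wy":0,"wz":0,"hand":55},{"dx":0,"dy":0,"dz":0,"wx":0,"wy":0,"wz":0,"hand":50},{"dx":0,"dy":0,"dz":0,"wx":0,"wy":0,"wz":0,"hand":45},{"dx":0,"dy":0,"dz":0,"wx":0,"wy":0,"wz":0,"hand":40},{"dx":0,"dy":0,"dz":0,"wx":0,"wy":0,"wz":0,"hand":40}]' --force 25

```text
clock: 40.42
position: [0.4959, -0.4258, 0.0433]
ee_rot: [0.001, 0.106, 0.994, -0.002]
wrist_force: [-1.2, -0.5, 5.2]
finger_gap: 0.513
grip_force: 25.8
```

>>> play_rows --deltas '[{"dx":0,"dy":0,"dz":12,"wx":0,"wy":0,"wz":0,"hand":40},{"dx":0,"dy":0,"dz":24,"wx":0,"wy":0,"wz":0,"hand":40},{"dx":0,"dy":0,"dz":30,"wx":0,"wy":0,"wz":0,"hand":40},{"dx":0,"dy":0,"dz":30,"wx":0,"wy":0,"wz":0,"hand":40},{"dx":0,"dy":0,"dz":30,"wx":0,"wy":0,"wz":0,"hand":40},{"dx":0,"dy":0,"dz":24,"wx":0,"wy":0,"wz":0,"hand":40},{"dx":3,"dy":14,"dz":0,"wx":0,"wy":0,"wz":0.02,"hand":40},{"dx":4,"dy":24,"dz":0,"wx":0,"wy":0,"wz":0.025,"hand":40},{"dx":5,"dy":32,"dz":0,"wx":0,"wy":0,"wz":0.025,"hand":40},{"dx":5,"dy":35,"dz":0,"wx":0,"wy":0,"wz":0.025,"hand":40}]'

```text
clock: 41.25
position: [0.5115, -0.3189, 0.1907]
ee_rot: [-0.001, 0.059, 0.998, -0.001]
wrist_force: [0.5, -0.0, -1.9]
finger_gap: 0.514
grip_force: 26.2
```

>>> play_rows --deltas '[{"dx":5,"dy":36,"dz":0,"wx":0,"wy":0,"wz":0.025,"hand":40},{"dx":5,"dy":36,"dz":0,"wx":0,"wy":0,"wz":0.025,"hand":40},{"dx":5,"dy":36,"dz":0,"wx":0,"wy":0,"wz":0.025,"hand":40},{"dx":5,"dy":36,"dz":0,"wx":0,"wy":0,"wz":0.025,"hand":40},{"dx":5,"dy":36,"dz":0,"wx":0,"wy":0,"wz":0.025,"hand":40},{"dx":5,"dy":36,"dz":0,"wx":0,"wy":0,"wz":0.025,"hand":40},{"dx":5,"dy":36,"dz":0,"wx":0,"wy":0,"wz":0.025,"hand":40},{"dx":5,"dy":36,"dz":0,"wx":0,"wy":0,"wz":0.025,"hand":40},{"dx":5,"dy":36,"dz":0,"wx":0,"wy":0,"wz":0,"hand":40},{"dx":5,"dy":36,"dz":0,"wx":0,"wy":0,"wz":0,"hand":40}]'

```text
clock: 42.08
position: [0.5607, 0.0421, 0.1906]
ee_rot: [-0.001, -0.042, 0.999, -0.001]
wrist_force: [0.4, -0.3, -1.3]
finger_gap: 0.511
grip_force: 26.2
```

>>> play_rows --deltas '[{"dx":5,"dy":26,"dz":0,"wx":0,"wy":0,"wz":0,"hand":40},{"dx":4,"dy":16,"dz":0,"wx":0,"wy":0,"wz":0,"hand":40},{"dx":0,"dy":6,"dz":0,"wx":0,"wy":0,"wz":0,"hand":40},{"dx":0,"dy":0,"dz":0,"wx":0,"wy":0,"wz":0,"hand":40},{"dx":0,"dy":0,"dz":0,"wx":0,"wy":0,"wz":0,"hand":40}]'

```text
clock: 42.5
position: [0.5703, 0.0875, 0.1911]
ee_rot: [-0.001, -0.042, 0.999, -0.002]
wrist_force: [0.6, -0.7, -2.0]
finger_gap: 0.503
grip_force: 26.2
```

```bash
python3 -c "
from h import *
s,R=st(); print(box([-.045,.06,0]))"
```

```text
t42.50 pos [0.5703 0.0875 0.1911] z [-0.001 -0.003 -1.   ] y [-0.084  0.996 -0.003] gap0.50 grip26.2 F [ 0.6 -0.7 -2. ] q [ 0.11  0.11  1.86 -0.    1.17 -1.54]
[0.57301267 0.08941303 0.        ]
```

>>> play_rows --deltas '[{"dx":2,"dy":1,"dz":-20,"wx":0,"wy":0,"wz":0,"hand":40},{"dx":0,"dy":0,"dz":-25,"wx":0,"wy":0,"wz":0,"hand":40},{"dx":0,"dy":0,"dz":-25,"wx":0,"wy":0,"wz":0,"hand":40},{"dx":0,"dy":0,"dz":-25,"wx":0,"wy":0,"wz":0,"hand":40},{"dx":0,"dy":0,"dz":-20,"wx":0,"wy":0,"wz":0,"hand":40},{"dx":0,"dy":0,"dz":-14,"wx":0,"wy":0,"wz":0,"hand":40},{"dx":0,"dy":0,"dz":-7,"wx":0,"wy":0,"wz":0,"hand":40},{"dx":0,"dy":0,"dz":-2,"wx":0,"wy":0,"wz":0,"hand":40},{"dx":0,"dy":0,"dz":0,"wx":0,"wy":0,"wz":0,"hand":40},{"dx":0,"dy":0,"dz":0,"wx":0,"wy":0,"wz":0,"hand":40}]'

```text
clock: 43.33
position: [0.5743, 0.0882, 0.0553]
ee_rot: [0.001, -0.041, 0.999, -0.001]
wrist_force: [0.3, 0.6, -1.6]
finger_gap: 0.508
grip_force: 26.3
```

>>> play_rows --deltas '[{"dx":0,"dy":0,"dz":-1,"wx":0,"wy":0,"wz":0,"hand":40},{"dx":0,"dy":0,"dz":-1,"wx":0,"wy":0,"wz":0,"hand":40},{"dx":0,"dy":0,"dz":0,"wx":0,"wy":0,"wz":0,"hand":40},{"dx":0,"dy":0,"dz":0,"wx":0,"wy":0,"wz":0,"hand":40}]'

```text
clock: 43.67
position: [0.5737, 0.0888, 0.0527]
ee_rot: [0.001, -0.042, 0.999, -0.001]
wrist_force: [-0.1, 1.5, -1.3]
finger_gap: 0.508
grip_force: 26.3
```

>>> play_rows --deltas '[{"dx":0,"dy":0,"dz":-1,"wx":0,"wy":0,"wz":0,"hand":40},{"dx":0,"dy":0,"dz":0,"wx":0,"wy":0,"wz":0,"hand":40},{"dx":0,"dy":0,"dz":0,"wx":0,"wy":0,"wz":0,"hand":40}]'

```text
clock: 43.92
position: [0.5735, 0.0888, 0.0513]
ee_rot: [0.001, -0.041, 0.999, -0.001]
wrist_force: [-0.0, -0.2, -1.5]
finger_gap: 0.509
grip_force: 26.4
```

>>> play_rows --deltas '[{"dx":0,"dy":0,"dz":-1,"wx":0,"wy":0,"wz":0,"hand":40},{"dx":0,"dy":0,"dz":0,"wx":0,"wy":0,"wz":0,"hand":40},{"dx":0,"dy":0,"dz":0,"wx":0,"wy":0,"wz":0,"hand":40}]'

```text
clock: 44.17
position: [0.5736, 0.0888, 0.0512]
ee_rot: [0.0, -0.042, 0.999, -0.001]
wrist_force: [-2.5, 0.9, 5.9]
finger_gap: 0.51
grip_force: 26.8
```

>>> play_rows --deltas '[{"dx":0,"dy":0,"dz":0,"wx":0,"wy":0,"wz":0,"hand":60},{"dx":0,"dy":0,"dz":0,"wx":0,"wy":0,"wz":0,"hand":72},{"dx":0,"dy":0,"dz":0,"wx":0,"wy":0,"wz":0,"hand":72},{"dx":0,"dy":0,"dz":12,"wx":0,"wy":0,"wz":0,"hand":72},{"dx":0,"dy":0,"dz":25,"wx":0,"wy":0,"wz":0,"hand":72},{"dx":0,"dy":0,"dz":35,"wx":0,"wy":0,"wz":0,"hand":72},{"dx":0,"dy":0,"dz":40,"wx":0,"wy":0,"wz":0,"hand":60},{"dx":-3,"dy":20,"dz":40,"wx":0,"wy":0,"wz":0,"hand":60},{"dx":-3,"dy":35,"dz":40,"wx":0,"wy":0,"wz":0,"hand":60},{"dx":0,"dy":35,"dz":10,"wx":0,"wy":0,"wz":0,"hand":60}]'

```text
clock: 45.0
position: [0.5713, 0.17, 0.2488]
ee_rot: [0.006, -0.04, 0.999, -0.0]
wrist_force: [1.1, 0.1, 0.6]
finger_gap: 0.596
grip_force: 0.0
```

>>> play_rows --deltas '[{"dx":0,"dy":35,"dz":0,"wx":0,"wy":0,"wz":0,"hand":60},{"dx":0,"dy":6,"dz":0,"wx":0,"wy":0,"wz":0,"hand":60},{"dx":0,"dy":0,"dz":0,"wx":0,"wy":0,"wz":0,"hand":60},{"dx":0,"dy":0,"dz":0,"wx":0,"wy":0,"wz":0,"hand":60}]'

```text
clock: 45.33
position: [0.5679, 0.2107, 0.2405]
ee_rot: [0.0, -0.042, 0.999, -0.002]
wrist_force: [1.1, 0.4, -0.6]
finger_gap: 0.598
grip_force: 0.0
```

```bash
python3 -c "
from h import *
s,R=st(); w=capture('wrist'); t=capture('top'); sd=capture('side')
a=cv2.resize(w,(400,300)); b=cv2.resize(sd[140:280,210:410],(400,280),interpolation=cv2.INTER_CUBIC); b=cv2.copyMakeBorder(b,0,20,0,0,0); d=cv2.resize(t[115:225,140:340],(400,220),interpolation=cv2.INTER_CUBIC); d=cv2.copyMakeBorder(d,0,80,0,0,0)
cv2.imwrite('pics/m1.png',np.vstack([np.hstack([a,b]),np.hstack([d,d*0])]))"
```

```text
t45.33 pos [0.5679 0.2107 0.2405] z [ 0.    -0.003 -1.   ] y [-0.084  0.996 -0.003] gap0.60 grip0.0 F [ 1.1  0.4 -0.6] q [ 0.32  0.13  1.75 -0.    1.27 -1.34]
```

View pics/m1.png

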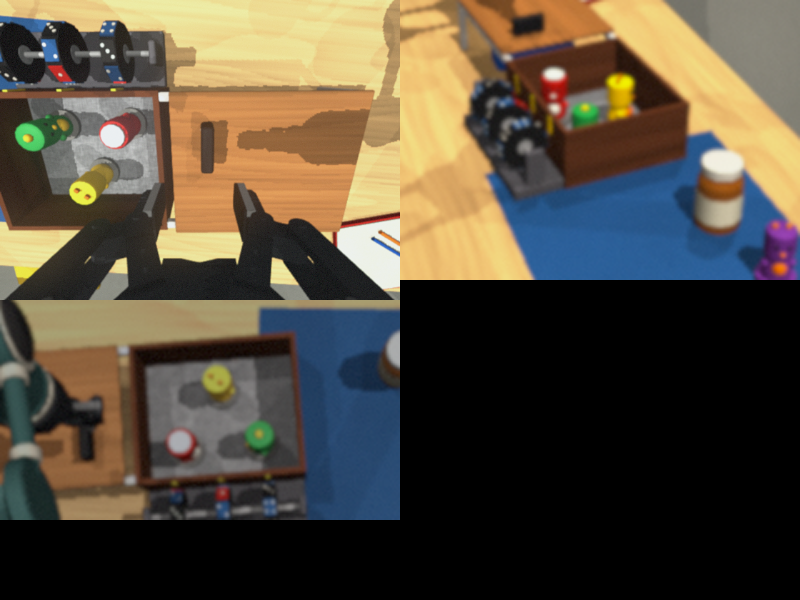

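All three stand upright in the box: green, red and yellow at (30,135), (115,133) and (90,185) in the wrist panel. The lid grip is as left. I grip it and slide shut.

>>> play_rows --deltas '[{"dx":-0.8,"dy":8.8,"dz":0,"wx":0,"wy":0,"wz":0,"hand":60},{"dx":0,"dy":0,"dz":-25,"wx":0,"wy":0,"wz":0,"hand":60},{"dx":0,"dy":0,"dz":-30,"wx":0,"wy":0,"wz":0,"hand":60},{"dx":0,"dy":0,"dz":-30,"wx":0,"wy":0,"wz":0,"hand":60},{"dx":0,"dy":0,"dz":-25,"wx":0,"wy":0,"wz":0,"hand":60},{"dx":0,"dy":0,"dz":0,"wx":0,"wy":0,"wz":0,"hand":60},{"dx":0,"dy":0,"dz":0,"wx":0,"wy":0,"wz":0,"hand":60}]'

```text
clock: 46.07
position: [0.566, 0.2186, 0.1289]
ee_rot: [-0.002, -0.041, 0.999, -0.002]
wrist_force: [0.4, -0.4, 1.2]
finger_gap: 0.597
grip_force: 0.0
```

>>> play_rows --deltas '[{"dx":0,"dy":0,"dz":0,"wx":0,"wy":0,"wz":0,"hand":30},{"dx":0,"dy":0,"dz":0,"wx":0,"wy":0,"wz":0,"hand":15},{"dx":0,"dy":0,"dz":0,"wx":0,"wy":0,"wz":0,"hand":5},{"dx":0,"dy":0,"dz":0,"wx":0,"wy":0,"wz":0,"hand":5},{"dx":0,"dy":0,"dz":0,"wx":0,"wy":0,"wz":0,"hand":5},{"dx":0,"dy":0,"dz":0,"wx":0,"wy":0,"wz":0,"hand":5}]' --force 40

```text
clock: 46.57
position: [0.5692, 0.2201, 0.1335]
ee_rot: [0.003, -0.042, 0.999, -0.001]
wrist_force: [0.2, -0.5, 6.3]
finger_gap: 0.174
grip_force: 41.5
```

>>> play_rows --deltas '[{"dx":1.3,"dy":-15,"dz":0,"wx":0,"wy":0,"wz":0,"hand":5},{"dx":1.3,"dy":-15,"dz":0,"wx":0,"wy":0,"wz":0,"hand":5},{"dx":1.3,"dy":-15,"dz":0,"wx":0,"wy":0,"wz":0,"hand":5},{"dx":1.3,"dy":-15,"dz":0,"wx":0,"wy":0,"wz":0,"hand":5},{"dx":1.3,"dy":-15,"dz":0,"wx":0,"wy":0,"wz":0,"hand":5},{"dx":1.3,"dy":-15,"dz":0,"wx":0,"wy":0,"wz":0,"hand":5},{"dx":1.3,"dy":-15,"dz":0,"wx":0,"wy":0,"wz":0,"hand":5},{"dx":1.3,"dy":-15,"dz":0,"wx":0,"wy":0,"wz":0,"hand":5},{"dx":1.3,"dy":-15,"dz":0,"wx":0,"wy":0,"wz":0,"hand":5}]'

```text
clock: 47.32
position: [0.5818, 0.0848, 0.1335]
ee_rot: [0.004, -0.042, 0.999, -0.001]
wrist_force: [3.5, 2.5, 3.5]
finger_gap: 0.179
grip_force: 41.2
```

>>> play_rows --deltas '[{"dx":1.3,"dy":-15,"dz":0,"wx":0,"wy":0,"wz":0,"hand":5},{"dx":1.3,"dy":-15,"dz":0,"wx":0,"wy":0,"wz":0,"hand":5},{"dx":1.3,"dy":-15,"dz":0,"wx":0,"wy":0,"wz":0,"hand":5},{"dx":1.3,"dy":-15,"dz":0,"wx":0,"wy":0,"wz":0,"hand":5},{"dx":1.3,"dy":-15,"dz":0,"wx":0,"wy":0,"wz":0,"hand":5},{"dx":1.3,"dy":-15,"dz":0,"wx":0,"wy":0,"wz":0,"hand":5},{"dx":1.3,"dy":-15,"dz":0,"wx":0,"wy":0,"wz":0,"hand":5},{"dx":0.8,"dy":-10,"dz":0,"wx":0,"wy":0,"wz":0,"hand":5},{"dx":0,"dy":0,"dz":0,"wx":0,"wy":0,"wz":0,"hand":5},{"dx":0,"dy":0,"dz":0,"wx":0,"wy":0,"wz":0,"hand":5}]'

```text
clock: 48.15
position: [0.5926, -0.0318, 0.1335]
ee_rot: [0.004, -0.041, 0.999, -0.002]
wrist_force: [5.2, -0.3, 5.1]
finger_gap: 0.176
grip_force: 41.3
```

```bash
python3 -c "
from h import *
s,R=st(); B=Ro.from_euler('z',YAW).as_matrix(); print((B.T@(np.array(s['position'])-BO)).round(4))"
```

```text
t48.15 pos [ 0.5926 -0.0318  0.1335] z [ 0.009 -0.004 -1.   ] y [-0.082  0.997 -0.005] gap0.18 grip41.3 F [ 5.2 -0.3  5.1] q [-0.09  0.19  1.89 -0.    1.06 -1.75]
[-0.0359 -0.0625  0.1335]
```

>>> play_rows --deltas '[{"dx":0.5,"dy":-6,"dz":0,"wx":0,"wy":0,"wz":0,"hand":5},{"dx":0.4,"dy":-5,"dz":0,"wx":0,"wy":0,"wz":0,"hand":5},{"dx":0.3,"dy":-4,"dz":0,"wx":0,"wy":0,"wz":0,"hand":5},{"dx":0.2,"dy":-3,"dz":0,"wx":0,"wy":0,"wz":0,"hand":5},{"dx":0.1,"dy":-2,"dz":0,"wx":0,"wy":0,"wz":0,"hand":5},{"dx":0,"dy":0,"dz":0,"wx":0,"wy":0,"wz":0,"hand":5},{"dx":0,"dy":0,"dz":0,"wx":0,"wy":0,"wz":0,"hand":5}]'

```text
clock: 48.73
position: [0.5942, -0.0487, 0.1335]
ee_rot: [0.005, -0.041, 0.999, 0.0]
wrist_force: [5.2, 7.2, 4.6]
finger_gap: 0.175
grip_force: 41.3
```

```bash
python3 -c "
from h import *
s,R=st(); B=Ro.from_euler('z',YAW).as_matrix(); print((B.T@(np.array(s['position'])-BO)).round(4))"
```

```text
t48.73 pos [ 0.5942 -0.0487  0.1335] z [ 0.009  0.    -1.   ] y [-0.082  0.997 -0.   ] gap0.18 grip41.3 F [5.2 7.2 4.6] q [-0.12  0.19  1.88  0.    1.06 -1.78]
[-0.0358 -0.0794  0.1335]
```

The lid is shut: back at the start position with the stop felt. I release and go to the right wheel.

>>> play_rows --deltas '[{"dx":0,"dy":0,"dz":0,"wx":0,"wy":0,"wz":0,"hand":50},{"dx":0,"dy":0,"dz":0,"wx":0,"wy":0,"wz":0,"hand":50},{"dx":0,"dy":0,"dz":0,"wx":0,"wy":0,"wz":0,"hand":50},{"dx":0,"dy":0,"dz":20,"wx":0,"wy":0,"wz":0,"hand":50},{"dx":0,"dy":0,"dz":30,"wx":0,"wy":0,"wz":0,"hand":50},{"dx":0,"dy":0,"dz":30,"wx":0,"wy":0,"wz":0,"hand":50},{"dx":-18,"dy":0,"dz":0,"wx":-0.005,"wy":0.06,"wz":0,"hand":50},{"dx":-20,"dy":0,"dz":0,"wx":-0.005,"wy":0.06,"wz":0,"hand":50},{"dx":-20,"dy":0,"dz":0,"wx":-0.005,"wy":0.06,"wz":0,"hand":50},{"dx":-20,"dy":0,"dz":0,"wx":-0.005,"wy":0.06,"wz":0,"hand":50}]'

```text
clock: 49.57
position: [0.5113, -0.0509, 0.211]
ee_rot: [-0.121, -0.041, 0.992, -0.007]
wrist_force: [-0.4, -0.6, -0.7]
finger_gap: 0.502
grip_force: 0.0
```

>>> play_rows --deltas '[{"dx":-20,"dy":0,"dz":0,"wx":-0.005,"wy":0.06,"wz":0,"hand":50},{"dx":-16,"dy":0,"dz":0,"wx":-0.005,"wy":0.055,"wz":0,"hand":50},{"dx":0,"dy":0,"dz":0,"wx":0,"wy":0,"wz":0,"hand":50},{"dx":0,"dy":0,"dz":0,"wx":0,"wy":0,"wz":0,"hand":50},{"dx":0,"dy":0,"dz":0,"wx":0,"wy":0,"wz":0,"hand":50}]'

```text
clock: 49.98
position: [0.477, -0.0507, 0.2105]
ee_rot: [-0.176, -0.041, 0.984, -0.009]
wrist_force: [-0.0, 0.4, -0.2]
finger_gap: 0.499
grip_force: 0.0
```

```bash
python3 -c "
from h import *
rel(-.07)"
```

```text
t49.98 pos [ 0.477  -0.0507  0.2105] z [-0.345 -0.032 -0.938] y [-0.084  0.996 -0.003] gap0.50 grip0.0 F [-0.   0.4 -0.2] q [-0.11  0.15  1.82 -0.07  1.52 -1.75]
rel [  2.3  -1.3 145.5] r 145.5 ang 0.016 lean 0.354 sidelean 0.002 yawerr -0.002
```

>>> play_rows --deltas '[{"dx":3,"dy":1.6,"dz":-20,"wx":0,"wy":0,"wz":0,"hand":50},{"dx":0,"dy":0,"dz":-25,"wx":0,"wy":0,"wz":0,"hand":50},{"dx":0,"dy":0,"dz":-25,"wx":0,"wy":0,"wz":0,"hand":50},{"dx":0,"dy":0,"dz":-25,"wx":0,"wy":0,"wz":0,"hand":50},{"dx":0,"dy":0,"dz":-22,"wx":0,"wy":0,"wz":0,"hand":50},{"dx":0,"dy":0,"dz":-13,"wx":0,"wy":0,"wz":0,"hand":50},{"dx":0,"dy":0,"dz":0,"wx":0,"wy":0,"wz":0,"hand":50},{"dx":0,"dy":0,"dz":0,"wx":0,"wy":0,"wz":0,"hand":50},{"dx":0,"dy":0,"dz":0,"wx":0,"wy":0,"wz":0,"hand":50}]'

```text
clock: 50.73
position: [0.4808, -0.0491, 0.082]
ee_rot: [-0.175, -0.041, 0.984, -0.009]
wrist_force: [0.5, -0.0, 0.0]
finger_gap: 0.501
grip_force: 0.0
```

```bash
python3 -c "
from h import *
rel(-.07)"
```

```text
t50.73 pos [ 0.4808 -0.0491  0.082 ] z [-0.344 -0.032 -0.938] y [-0.084  0.996 -0.003] gap0.50 grip0.0 F [ 0.5 -0.   0. ] q [-0.1   0.29  1.91 -0.07  1.29 -1.73]
rel [ 6.2 -0.1 17. ] r 18.1 ang 0.352 lean 0.353 sidelean 0.002 yawerr -0.002
```

>>> play_rows --deltas '[{"dx":0,"dy":0,"dz":0,"wx":0,"wy":0,"wz":0,"hand":15},{"dx":0,"dy":0,"dz":0,"wx":0,"wy":0,"wz":0,"hand":10},{"dx":0,"dy":0,"dz":0,"wx":0,"wy":0,"wz":0,"hand":10},{"dx":0,"dy":0,"dz":0,"wx":0,"wy":0,"wz":0,"hand":10},{"dx":0,"dy":0,"dz":0,"wx":0,"wy":0,"wz":0,"hand":10}]' --force 60

```text
clock: 51.15
position: [0.481, -0.049, 0.0824]
ee_rot: [-0.175, -0.041, 0.984, -0.009]
wrist_force: [0.8, 0.7, 7.1]
finger_gap: 0.221
grip_force: 60.0
```

>>> play_rows --deltas '[{"dx":-1.64,"dy":-0.14,"dz":0.5,"wx":0.0085,"wy":-0.098,"wz":0,"hand":10},{"dx":-1.69,"dy":-0.14,"dz":0.36,"wx":0.0085,"wy":-0.098,"wz":0,"hand":10},{"dx":-1.7,"dy":-0.14,"dz":0.18,"wx":0.0085,"wy":-0.098,"wz":0,"hand":10},{"dx":-1.7,"dy":-0.14,"dz":0.02,"wx":0.0085,"wy":-0.098,"wz":0,"hand":10},{"dx":-1.7,"dy":-0.14,"dz":-0.16,"wx":0.0085,"wy":-0.098,"wz":0,"hand":10},{"dx":-1.69,"dy":-0.14,"dz":-0.32,"wx":0.0085,"wy":-0.098,"wz":0,"hand":10},{"dx":-1.65,"dy":-0.14,"dz":-0.49,"wx":0.0085,"wy":-0.098,"wz":0,"hand":10},{"dx":-1.6,"dy":-0.14,"dz":-0.64,"wx":0.0085,"wy":-0.098,"wz":0,"hand":10},{"dx":0,"dy":0,"dz":0,"wx":0,"wy":0,"wz":0,"hand":10},{"dx":0,"dy":0,"dz":0,"wx":0,"wy":0,"wz":0,"hand":10}]'

```text
clock: 51.98
position: [0.4645, -0.0504, 0.0781]
ee_rot: [0.214, -0.04, 0.976, 0.008]
wrist_force: [15.3, -3.0, -23.3]
finger_gap: 0.216
grip_force: 63.8
```

```bash
python3 -c "
from h import *
rel(-.07)"
```

```text
t51.98 pos [ 0.4645 -0.0504  0.0781] z [ 0.417  0.033 -0.908] y [-0.081  0.997 -0.001] gap0.22 grip63.8 F [ 15.3  -3.  -23.3] q [-0.27 -0.23  2.48  0.3   0.5  -2.15]
rel [-10.1   0.   13.1] r 16.6 ang -0.658 lean -0.432 sidelean 0.003 yawerr -0.005
```

>>> play_rows --deltas '[{"dx":0,"dy":0,"dz":0,"wx":0,"wy":0,"wz":0,"hand":50},{"dx":1,"dy":0,"dz":1,"wx":0,"wy":0,"wz":0,"hand":50},{"dx":1.9,"dy":0.14,"dz":1,"wx":-0.0085,"wy":0.098,"wz":0,"hand":50},{"dx":1.9,"dy":0.14,"dz":0.6,"wx":-0.0085,"wy":0.098,"wz":0,"hand":50},{"dx":1.9,"dy":0.14,"dz":0.4,"wx":-0.0085,"wy":0.098,"wz":0,"hand":50},{"dx":1.9,"dy":0.14,"dz":0.2,"wx":-0.0085,"wy":0.098,"wz":0,"hand":50},{"dx":1.8,"dy":0.14,"dz":0,"wx":-0.0085,"wy":0.098,"wz":0,"hand":50},{"dx":1.7,"dy":0.14,"dz":-0.2,"wx":-0.0085,"wy":0.098,"wz":0,"hand":50},{"dx":1.7,"dy":0.14,"dz":-0.3,"wx":-0.0085,"wy":0.098,"wz":0,"hand":50},{"dx":1.6,"dy":0.14,"dz":-0.5,"wx":-0.0085,"wy":0.098,"wz":0,"hand":50}]'

```text
clock: 52.82
position: [0.4833, -0.049, 0.0836]
ee_rot: [-0.178, -0.041, 0.983, -0.009]
wrist_force: [1.0, -0.1, -0.5]
finger_gap: 0.503
grip_force: 0.0
```

>>> play_rows --deltas '[{"dx":0,"dy":0,"dz":0,"wx":0,"wy":0,"wz":0,"hand":50},{"dx":0,"dy":0,"dz":0,"wx":0,"wy":0,"wz":0,"hand":50},{"dx":0,"dy":0,"dz":0,"wx":0,"wy":0,"wz":0,"hand":15},{"dx":0,"dy":0,"dz":0,"wx":0,"wy":0,"wz":0,"hand":10},{"dx":0,"dy":0,"dz":0,"wx":0,"wy":0,"wz":0,"hand":10},{"dx":0,"dy":0,"dz":0,"wx":0,"wy":0,"wz":0,"hand":10},{"dx":0,"dy":0,"dz":0,"wx":0,"wy":0,"wz":0,"hand":10}]'

```text
clock: 53.4
position: [0.481, -0.049, 0.0831]
ee_rot: [-0.176, -0.041, 0.983, -0.009]
wrist_force: [-1.3, 0.2, 1.2]
finger_gap: 0.219
grip_force: 60.0
```

```bash
python3 -c "
from h import *
rel(-.07)"
```

```text
t53.40 pos [ 0.481  -0.049   0.0831] z [-0.346 -0.032 -0.938] y [-0.084  0.996 -0.003] gap0.22 grip60.0 F [-1.3  0.2  1.2] q [-0.1   0.29  1.91 -0.07  1.29 -1.73]
rel [ 6.4  0.  18.1] r 19.2 ang 0.34 lean 0.355 sidelean 0.002 yawerr -0.002
```

Second drag on the right wheel, then ratchet back. I'll measure before the third.

>>> play_rows --deltas '[{"dx":-1.64,"dy":-0.14,"dz":0.5,"wx":0.0085,"wy":-0.098,"wz":0,"hand":10},{"dx":-1.69,"dy":-0.14,"dz":0.36,"wx":0.0085,"wy":-0.098,"wz":0,"hand":10},{"dx":-1.7,"dy":-0.14,"dz":0.18,"wx":0.0085,"wy":-0.098,"wz":0,"hand":10},{"dx":-1.7,"dy":-0.14,"dz":0.02,"wx":0.0085,"wy":-0.098,"wz":0,"hand":10},{"dx":-1.7,"dy":-0.14,"dz":-0.16,"wx":0.0085,"wy":-0.098,"wz":0,"hand":10},{"dx":-1.69,"dy":-0.14,"dz":-0.32,"wx":0.0085,"wy":-0.098,"wz":0,"hand":10},{"dx":-1.65,"dy":-0.14,"dz":-0.49,"wx":0.0085,"wy":-0.098,"wz":0,"hand":10},{"dx":-1.6,"dy":-0.14,"dz":-0.64,"wx":0.0085,"wy":-0.098,"wz":0,"hand":10},{"dx":0,"dy":0,"dz":0,"wx":0,"wy":0,"wz":0,"hand":10},{"dx":0,"dy":0,"dz":0,"wx":0,"wy":0,"wz":0,"hand":10}]'

```text
clock: 54.23
position: [0.4651, -0.0503, 0.0791]
ee_rot: [0.213, -0.039, 0.976, 0.008]
wrist_force: [10.8, -4.9, -20.2]
finger_gap: 0.22
grip_force: 63.7
```

>>> play_rows --deltas '[{"dx":0,"dy":0,"dz":0,"wx":0,"wy":0,"wz":0,"hand":50},{"dx":1,"dy":0,"dz":1,"wx":0,"wy":0,"wz":0,"hand":50},{"dx":1.9,"dy":0.14,"dz":1,"wx":-0.0085,"wy":0.098,"wz":0,"hand":50},{"dx":1.9,"dy":0.14,"dz":0.6,"wx":-0.0085,"wy":0.098,"wz":0,"hand":50},{"dx":1.9,"dy":0.14,"dz":0.4,"wx":-0.0085,"wy":0.098,"wz":0,"hand":50},{"dx":1.9,"dy":0.14,"dz":0.2,"wx":-0.0085,"wy":0.098,"wz":0,"hand":50},{"dx":1.8,"dy":0.14,"dz":0,"wx":-0.0085,"wy":0.098,"wz":0,"hand":50},{"dx":1.7,"dy":0.14,"dz":-0.2,"wx":-0.0085,"wy":0.098,"wz":0,"hand":50},{"dx":1.7,"dy":0.14,"dz":-0.3,"wx":-0.0085,"wy":0.098,"wz":0,"hand":50},{"dx":1.6,"dy":0.14,"dz":-0.5,"wx":-0.0085,"wy":0.098,"wz":0,"hand":50}]'

```text
clock: 55.07
position: [0.4854, -0.0489, 0.0855]
ee_rot: [-0.177, -0.041, 0.983, -0.009]
wrist_force: [0.1, 0.2, -0.8]
finger_gap: 0.499
grip_force: 0.0
```

>>> play_rows --deltas '[{"dx":0,"dy":0,"dz":0,"wx":0,"wy":0,"wz":0,"hand":50},{"dx":0,"dy":0,"dz":0,"wx":0,"wy":0,"wz":0,"hand":50},{"dx":0,"dy":0,"dz":0,"wx":0,"wy":0,"wz":0,"hand":50}]'

```text
clock: 55.32
position: [0.4833, -0.0488, 0.0841]
ee_rot: [-0.176, -0.041, 0.983, -0.009]
wrist_force: [-0.1, -0.2, -0.1]
finger_gap: 0.499
grip_force: 0.0
```

```bash
python3 -c "
from h import *
rel(-.07); wheels('pics/w13.png')"
```

```text
t55.32 pos [ 0.4833 -0.0488  0.0841] z [-0.346 -0.032 -0.938] y [-0.084  0.996 -0.003] gap0.50 grip0.0 F [-0.1 -0.2 -0.1] q [-0.1   0.29  1.91 -0.07  1.29 -1.73]
rel [ 8.8 -0.  19.1] r 21.0 ang 0.432 lean 0.354 sidelean 0.002 yawerr -0.002
0.07 [('B', np.float64(-1.13), np.float64(-0.39), 'c-0.76'), ('B', np.float64(0.51), np.float64(1.2), 'c0.85')]
0 [('B', np.float64(-0.3), np.float64(0.41), 'c0.05'), ('R', np.float64(0.51), np.float64(0.8), 'c0.66')]
-0.07 [('B', np.float64(-0.42), np.float64(0.27), 'c-0.08'), ('R', np.float64(0.4), np.float64(1.2), 'c0.80')]
```

>>> play_rows --deltas '[{"dx":-2.6,"dy":0,"dz":-2.6,"wx":0,"wy":0,"wz":0,"hand":50},{"dx":0,"dy":0,"dz":0,"wx":0,"wy":0,"wz":0,"hand":50},{"dx":0,"dy":0,"dz":0,"wx":0,"wy":0,"wz":0,"hand":15},{"dx":0,"dy":0,"dz":0,"wx":0,"wy":0,"wz":0,"hand":10},{"dx":0,"dy":0,"dz":0,"wx":0,"wy":0,"wz":0,"hand":10},{"dx":0,"dy":0,"dz":0,"wx":0,"wy":0,"wz":0,"hand":10},{"dx":0,"dy":0,"dz":0,"wx":0,"wy":0,"wz":0,"hand":10}]'

```text
clock: 55.95
position: [0.4808, -0.049, 0.0822]
ee_rot: [-0.177, -0.041, 0.983, -0.009]
wrist_force: [-2.4, 0.0, 5.6]
finger_gap: 0.217
grip_force: 60.0
```

>>> play_rows --deltas '[{"dx":-1.5,"dy":-0.13,"dz":0.45,"wx":0.0076,"wy":-0.0882,"wz":0,"hand":10},{"dx":-1.5,"dy":-0.13,"dz":0.3,"wx":0.0076,"wy":-0.0882,"wz":0,"hand":10},{"dx":-1.55,"dy":-0.13,"dz":0.2,"wx":0.0076,"wy":-0.0882,"wz":0,"hand":10},{"dx":-1.55,"dy":-0.13,"dz":0.05,"wx":0.0076,"wy":-0.0882,"wz":0,"hand":10},{"dx":-1.55,"dy":-0.13,"dz":-0.07,"wx":0.0076,"wy":-0.0882,"wz":0,"hand":10},{"dx":-1.5,"dy":-0.13,"dz":-0.18,"wx":0.0076,"wy":-0.0882,"wz":0,"hand":10},{"dx":-1.5,"dy":-0.13,"dz":-0.3,"wx":0.0076,"wy":-0.0882,"wz":0,"hand":10},{"dx":0,"dy":0,"dz":0,"wx":0,"wy":0,"wz":0,"hand":10},{"dx":0,"dy":0,"dz":0,"wx":0,"wy":0,"wz":0,"hand":50},{"dx":0,"dy":0,"dz":0,"wx":0,"wy":0,"wz":0,"hand":50}]'

```text
clock: 56.78
position: [0.4698, -0.0499, 0.0816]
ee_rot: [0.132, -0.041, 0.99, 0.005]
wrist_force: [0.3, 0.7, -0.5]
finger_gap: 0.486
grip_force: 0.0
```

>>> play_rows --deltas '[{"dx":0,"dy":0,"dz":0,"wx":0,"wy":0,"wz":0,"hand":50},{"dx":0,"dy":0,"dz":20,"wx":0,"wy":0,"wz":0,"hand":50},{"dx":0,"dy":0,"dz":30,"wx":-0.004,"wy":0.05,"wz":0,"hand":50},{"dx":0,"dy":0,"dz":30,"wx":-0.004,"wy":0.05,"wz":0,"hand":50},{"dx":0,"dy":20,"dz":30,"wx":-0.004,"wy":0.05,"wz":0,"hand":50},{"dx":0,"dy":23,"dz":10,"wx":-0.003,"wy":0.03,"wz":0,"hand":50},{"dx":-3,"dy":22,"dz":0,"wx":0,"wy":0,"wz":0,"hand":50},{"dx":0,"dy":0,"dz":0,"wx":0,"wy":0,"wz":0,"hand":50},{"dx":0,"dy":0,"dz":0,"wx":0,"wy":0,"wz":0,"hand":50}]'

```text
clock: 57.53
position: [0.4679, 0.016, 0.2021]
ee_rot: [0.042, -0.043, 0.998, 0.001]
wrist_force: [-0.1, -0.0, 0.7]
finger_gap: 0.499
grip_force: 0.0
```

```bash
python3 -c "
from h import *
rel(.07); wheels('pics/w14.png')"
```

```text
t57.53 pos [0.4679 0.016  0.2021] z [ 0.084  0.006 -0.996] y [-0.085  0.996 -0.002] gap0.50 grip0.0 F [-0.1 -0.   0.7] q [-0.02 -0.17  2.12  0.01  1.11 -1.68]
rel [ -1.1 -74.1 137.1] r 137.1 ang -0.008 lean -0.084 sidelean 0.002 yawerr -0.0
0.07 [('B', np.float64(-1.09), np.float64(-0.42), 'c-0.76'), ('B', np.float64(0.5), np.float64(1.2), 'c0.85')]
0 [('B', np.float64(-0.3), np.float64(0.44), 'c0.07'), ('R', np.float64(0.5), np.float64(1.2), 'c0.85')]
-0.07 [('B', np.float64(-1.09), np.float64(-0.39), 'c-0.74'), ('B', np.float64(0.53), np.float64(0.75), 'c0.64'), ('R', np.float64(-0.27), np.float64(0.47), 'c0.10')]
```

Right wheel is on 1 (offset about +0.03). Now the left wheel: two drags of about −0.79.

>>> play_rows --deltas '[{"dx":0.5,"dy":18.6,"dz":0,"wx":-0.0077,"wy":0.0886,"wz":0,"hand":50},{"dx":0.5,"dy":18.6,"dz":0,"wx":-0.0077,"wy":0.0886,"wz":0,"hand":50},{"dx":0.5,"dy":18.6,"dz":0,"wx":-0.0077,"wy":0.0886,"wz":0,"hand":50},{"dx":0.5,"dy":18.6,"dz":0,"wx":-0.0077,"wy":0.0886,"wz":0,"hand":50},{"dx":0,"dy":0,"dz":0,"wx":-0.0077,"wy":0.0886,"wz":0,"hand":50},{"dx":0,"dy":0,"dz":0,"wx":-0.0077,"wy":0.0886,"wz":0,"hand":50},{"dx":0,"dy":0,"dz":0,"wx":0,"wy":0,"wz":0,"hand":50},{"dx":0,"dy":0,"dz":0,"wx":0,"wy":0,"wz":0,"hand":50},{"dx":0,"dy":0,"dz":0,"wx":0,"wy":0,"wz":0,"hand":50}]'

```text
clock: 58.33
position: [0.469, 0.0888, 0.2013]
ee_rot: [-0.223, -0.04, 0.974, -0.011]
wrist_force: [-0.4, 0.5, -0.3]
finger_gap: 0.5
grip_force: 0.0
```

```bash
python3 -c "
from h import *
rel(.07)"
```

```text
t58.33 pos [0.469  0.0888 0.2013] z [-0.433 -0.039 -0.901] y [-0.083  0.997 -0.003] gap0.50 grip0.0 F [-0.4  0.5 -0.3] q [ 0.12  0.22  1.78  0.01  1.59 -1.53]
rel [  6.4  -1.7 136.3] r 136.4 ang 0.047 lean 0.45 sidelean 0.001 yawerr -0.003
```

>>> play_rows --deltas '[{"dx":1,"dy":1.5,"dz":-20,"wx":0,"wy":0,"wz":0,"hand":50},{"dx":0,"dy":0,"dz":-25,"wx":0,"wy":0,"wz":0,"hand":50},{"dx":0,"dy":0,"dz":-25,"wx":0,"wy":0,"wz":0,"hand":50},{"dx":0,"dy":0,"dz":-25,"wx":0,"wy":0,"wz":0,"hand":50},{"dx":0,"dy":0,"dz":-15,"wx":0,"wy":0,"wz":0,"hand":50},{"dx":0,"dy":0,"dz":-10,"wx":0,"wy":0,"wz":0,"hand":50},{"dx":0,"dy":0,"dz":0,"wx":0,"wy":0,"wz":0,"hand":50},{"dx":0,"dy":0,"dz":0,"wx":0,"wy":0,"wz":0,"hand":50},{"dx":0,"dy":0,"dz":0,"wx":0,"wy":0,"wz":0,"hand":50}]'

```text
clock: 59.08
position: [0.4713, 0.091, 0.0834]
ee_rot: [-0.221, -0.04, 0.974, -0.011]
wrist_force: [-0.3, 0.3, 0.0]
finger_gap: 0.5
grip_force: 0.0
```

>>> play_rows --deltas '[{"dx":0,"dy":0,"dz":0,"wx":0,"wy":0,"wz":0,"hand":15},{"dx":0,"dy":0,"dz":0,"wx":0,"wy":0,"wz":0,"hand":10},{"dx":0,"dy":0,"dz":0,"wx":0,"wy":0,"wz":0,"hand":10},{"dx":0,"dy":0,"dz":0,"wx":0,"wy":0,"wz":0,"hand":10},{"dx":0,"dy":0,"dz":0,"wx":0,"wy":0,"wz":0,"hand":10}]' --force 60

```text
clock: 59.5
position: [0.4716, 0.0908, 0.0833]
ee_rot: [-0.222, -0.041, 0.974, -0.011]
wrist_force: [1.0, -1.6, 5.6]
finger_gap: 0.218
grip_force: 60.2
```

```bash
python3 -c "
from h import *
rel(.07)"
```

```text
t59.50 pos [0.4716 0.0908 0.0833] z [-0.431 -0.04  -0.901] y [-0.084  0.996 -0.004] gap0.22 grip60.2 F [ 1.  -1.6  5.6] q [ 0.13  0.35  1.86  0.02  1.38 -1.53]
rel [ 9.1  0.1 18.3] r 20.5 ang 0.46 lean 0.448 sidelean 0.003 yawerr -0.001
```

>>> play_rows --deltas '[{"dx":-1.7,"dy":-0.15,"dz":0.72,"wx":0.008,"wy":-0.0922,"wz":0,"hand":10},{"dx":-1.75,"dy":-0.15,"dz":0.56,"wx":0.008,"wy":-0.0922,"wz":0,"hand":10},{"dx":-1.8,"dy":-0.15,"dz":0.4,"wx":0.008,"wy":-0.0922,"wz":0,"hand":10},{"dx":-1.8,"dy":-0.15,"dz":0.23,"wx":0.008,"wy":-0.0922,"wz":0,"hand":10},{"dx":-1.85,"dy":-0.15,"dz":0.06,"wx":0.008,"wy":-0.0922,"wz":0,"hand":10},{"dx":-1.85,"dy":-0.15,"dz":-0.11,"wx":0.008,"wy":-0.0922,"wz":0,"hand":10},{"dx":-1.8,"dy":-0.15,"dz":-0.29,"wx":0.008,"wy":-0.0922,"wz":0,"hand":10},{"dx":-1.8,"dy":-0.15,"dz":-0.45,"wx":0.008,"wy":-0.0922,"wz":0,"hand":10},{"dx":0,"dy":0,"dz":0,"wx":0,"wy":0,"wz":0,"hand":10},{"dx":0,"dy":0,"dz":0,"wx":0,"wy":0,"wz":0,"hand":10}]'

```text
clock: 60.33
position: [0.4556, 0.0893, 0.0823]
ee_rot: [0.146, -0.041, 0.988, 0.005]
wrist_force: [9.8, -2.1, -14.3]
finger_gap: 0.215
grip_force: 62.0
```

>>> play_rows --deltas '[{"dx":0,"dy":0,"dz":0,"wx":0,"wy":0,"wz":0,"hand":50},{"dx":0,"dy":0,"dz":1,"wx":0,"wy":0,"wz":0,"hand":50},{"dx":1.8,"dy":0.15,"dz":0.45,"wx":-0.008,"wy":0.0922,"wz":0,"hand":50},{"dx":1.8,"dy":0.15,"dz":0.29,"wx":-0.008,"wy":0.0922,"wz":0,"hand":50},{"dx":1.85,"dy":0.15,"dz":0.11,"wx":-0.008,"wy":0.0922,"wz":0,"hand":50},{"dx":1.85,"dy":0.15,"dz":-0.06,"wx":-0.008,"wy":0.0922,"wz":0,"hand":50},{"dx":1.8,"dy":0.15,"dz":-0.23,"wx":-0.008,"wy":0.0922,"wz":0,"hand":50},{"dx":1.8,"dy":0.15,"dz":-0.4,"wx":-0.008,"wy":0.0922,"wz":0,"hand":50},{"dx":1.75,"dy":0.15,"dz":-0.56,"wx":-0.008,"wy":0.0922,"wz":0,"hand":50},{"dx":1.7,"dy":0.15,"dz":-0.72,"wx":-0.008,"wy":0.0922,"wz":0,"hand":50}]'

```text
clock: 61.17
position: [0.4718, 0.0914, 0.0837]
ee_rot: [-0.224, -0.041, 0.974, -0.011]
wrist_force: [-0.5, 0.3, -0.7]
finger_gap: 0.502
grip_force: 0.0
```

>>> play_rows --deltas '[{"dx":0,"dy":0,"dz":0,"wx":0,"wy":0,"wz":0,"hand":50},{"dx":0,"dy":0,"dz":0,"wx":0,"wy":0,"wz":0,"hand":50},{"dx":0,"dy":0,"dz":0,"wx":0,"wy":0,"wz":0,"hand":50}]'

```text
clock: 61.42
position: [0.4701, 0.0912, 0.0827]
ee_rot: [-0.223, -0.041, 0.974, -0.011]
wrist_force: [-0.6, -0.2, -0.4]
finger_gap: 0.502
grip_force: 0.0
```

```bash
python3 -c "
from h import *
rel(.07); wheels('pics/w15.png')"
```

```text
t61.42 pos [0.4701 0.0912 0.0827] z [-0.433 -0.039 -0.901] y [-0.084  0.996 -0.003] gap0.50 grip0.0 F [-0.6 -0.2 -0.4] q [ 0.13  0.35  1.86  0.02  1.38 -1.53]
rel [ 7.6  0.6 17.7] r 19.3 ang 0.407 lean 0.449 sidelean 0.002 yawerr -0.002
0.07 [('B', np.float64(-0.28), np.float64(0.41), 'c0.06'), ('R', np.float64(0.53), np.float64(1.2), 'c0.86')]
0 [('B', np.float64(-1.3), np.float64(-1.14), 'c-1.22'), ('B', np.float64(-0.31), np.float64(0.39), 'c0.04'), ('R', np.float64(0.5), np.float64(0.8), 'c0.65')]
-0.07 [('B', np.float64(-1.08), np.float64(-0.38), 'c-0.73'), ('B', np.float64(0.53), np.float64(0.69), 'c0.61'), ('B', np.float64(0.81), np.float64(1.2), 'c1.00')]
```

>>> play_rows --deltas '[{"dx":0,"dy":0,"dz":0,"wx":0,"wy":0,"wz":0,"hand":15},{"dx":0,"dy":0,"dz":0,"wx":0,"wy":0,"wz":0,"hand":10},{"dx":0,"dy":0,"dz":0,"wx":0,"wy":0,"wz":0,"hand":10},{"dx":0,"dy":0,"dz":0,"wx":0,"wy":0,"wz":0,"hand":10},{"dx":0,"dy":0,"dz":0,"wx":0,"wy":0,"wz":0,"hand":10}]'

```text
clock: 61.88
position: [0.4702, 0.0907, 0.0841]
ee_rot: [-0.223, -0.041, 0.974, -0.011]
wrist_force: [-1.6, -2.1, 7.0]
finger_gap: 0.213
grip_force: 60.5
```

>>> play_rows --deltas '[{"dx":-1.7,"dy":-0.15,"dz":0.72,"wx":0.0083,"wy":-0.0968,"wz":0,"hand":10},{"dx":-1.75,"dy":-0.15,"dz":0.56,"wx":0.0083,"wy":-0.0968,"wz":0,"hand":10},{"dx":-1.8,"dy":-0.15,"dz":0.4,"wx":0.0083,"wy":-0.0968,"wz":0,"hand":10},{"dx":-1.85,"dy":-0.15,"dz":0.2,"wx":0.0083,"wy":-0.0968,"wz":0,"hand":10},{"dx":-1.85,"dy":-0.15,"dz":0.04,"wx":0.0083,"wy":-0.0968,"wz":0,"hand":10},{"dx":-1.85,"dy":-0.15,"dz":-0.15,"wx":0.0083,"wy":-0.0968,"wz":0,"hand":10},{"dx":-1.8,"dy":-0.15,"dz":-0.32,"wx":0.0083,"wy":-0.0968,"wz":0,"hand":10},{"dx":-1.8,"dy":-0.15,"dz":-0.5,"wx":0.0083,"wy":-0.0968,"wz":0,"hand":10},{"dx":0,"dy":0,"dz":0,"wx":0,"wy":0,"wz":0,"hand":10},{"dx":0,"dy":0,"dz":0,"wx":0,"wy":0,"wz":0,"hand":10}]'

```text
clock: 62.72
position: [0.4531, 0.0891, 0.0811]
ee_rot: [0.162, -0.041, 0.986, 0.006]
wrist_force: [9.1, -1.9, -17.6]
finger_gap: 0.219
grip_force: 62.8
```

>>> play_rows --deltas '[{"dx":0,"dy":0,"dz":0,"wx":0,"wy":0,"wz":0,"hand":50},{"dx":0,"dy":0,"dz":0,"wx":0,"wy":0,"wz":0,"hand":50},{"dx":0,"dy":0,"dz":0,"wx":0,"wy":0,"wz":0,"hand":50},{"dx":0,"dy":0,"dz":20,"wx":-0.004,"wy":0.05,"wz":0,"hand":50},{"dx":0,"dy":0,"dz":30,"wx":-0.004,"wy":0.05,"wz":0,"hand":50},{"dx":0,"dy":0,"dz":30,"wx":-0.004,"wy":0.05,"wz":0,"hand":50},{"dx":2,"dy":-20,"dz":30,"wx":-0.004,"wy":0.05,"wz":0,"hand":50},{"dx":3,"dy":-25,"dz":10,"wx":-0.004,"wy":0.04,"wz":0,"hand":50},{"dx":3,"dy":-25,"dz":0,"wx":0,"wy":0,"wz":0,"hand":50},{"dx":0,"dy":0,"dz":0,"wx":0,"wy":0,"wz":0,"hand":50}]'

```text
clock: 63.55
position: [0.4668, 0.017, 0.2064]
ee_rot: [0.046, -0.04, 0.998, 0.0]
wrist_force: [-0.7, 0.4, -0.4]
finger_gap: 0.499
grip_force: 0.0
```

```bash
python3 -c "
from h import *
rel(.07); wheels('pics/w16.png')"
```

```text
t63.55 pos [0.4668 0.017  0.2064] z [ 0.091  0.004 -0.996] y [-0.08   0.997 -0.003] gap0.50 grip0.0 F [-0.7  0.4 -0.4] q [-0.02 -0.18  2.12  0.01  1.12 -1.67]
rel [ -2.1 -73.  141.4] r 141.4 ang -0.015 lean -0.091 sidelean 0.004 yawerr -0.006
0.07 [('B', np.float64(-1.12), np.float64(-0.46), 'c-0.79'), ('B', np.float64(0.48), np.float64(0.65), 'c0.56'), ('B', np.float64(0.99), np.float64(1.2), 'c1.09'), ('R', np.float64(-0.31), np.float64(0.41), 'c0.05')]
0 [('B', np.float64(-0.3), np.float64(0.44), 'c0.07'), ('R', np.float64(0.5), np.float64(1.2), 'c0.85')]
-0.07 [('B', np.float64(-1.09), np.float64(-0.39), 'c-0.74'), ('B', np.float64(0.53), np.float64(0.74), 'c0.64'), ('R', np.float64(-0.27), np.float64(0.47), 'c0.10')]
```

```bash
python3 -c "
from h import *
u=cv2.imread('pics/w16u.png'); u=cv2.resize(u,(400,300)); sd=capture('side'); t=capture('top')
b=cv2.resize(sd[120:370,150:430],(400,300)); d=cv2.resize(t[100:300,100:480],(400,300)); w=cv2.resize(cv2.imread('pics/w16.png'),(400,300))
cv2.imwrite('pics/m2.png',np.vstack([np.hstack([u,b]),np.hstack([d,w])]))"
```

```text
(no output)
```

View pics/m2.png

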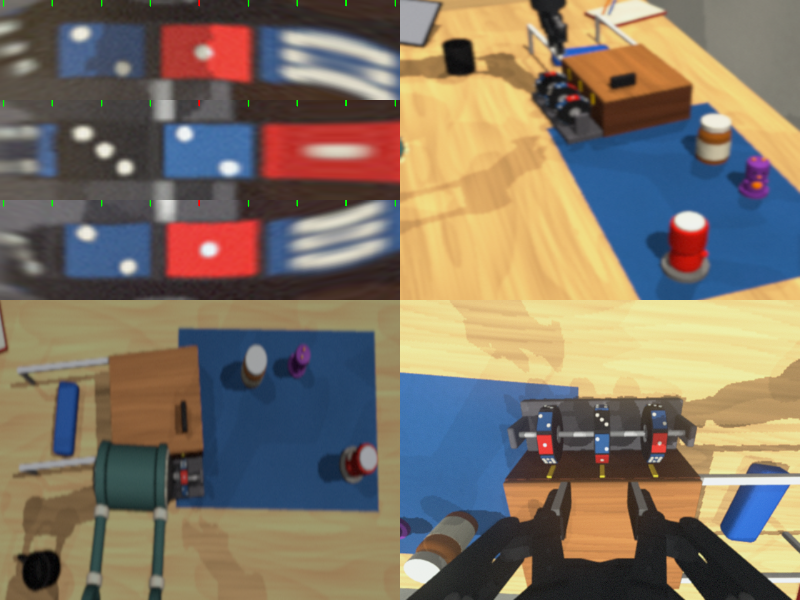

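The unrolled rims show 1, 2, 1 up. The lid is shut, the mug, jar and glasses case are in place, and the arm is clear of everything. Handing in.

```bash
python3 -c "
from rig import manip
print(manip.close_job())"
```

```text
the job is handed in; nothing more can be done
None
```

I handed the job in at about 64 s. The green, yellow and red figurines stand upright in the box (no white one was there), the lid is shut and locked with both outer wheels on 1 (within about 0.03 rad) and the middle still on 2, and the mug, jar and glasses case were left alone; no verdict came back.

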